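# Line up a camera's foot plate with a drift pin and fit the bolt

### The job

The brass backing bar hidden under the white camera foot plate has slid off centre, so its holes do not line up with the plate's. Feel with the red-handled drift pin through the red-ringed hole for the bar's hole, work the bar into line and push the pin fully home, collar flat on the plate; leave it there, then in the same way fit the black-gripped bolt fully home in the other hole. Go gently: never press on the plate, the bar or the stand with more than about 20 N (2 kg), leave everything else on the bench where it is, and let go of both at the end.

Things in the scene. Friction and masses are not known exactly. Their poses are not given: they have to be found in the camera images.
- stand: Grey plinth fixed to the bench, 50 mm high, spanning x -35 to 105, y -95 to 95 mm. Origin: on the bench under the middle between its two holes; x away from the robot towards the camera, y towards the red-ringed hole, z up. Its front (x -35 to 35) is topped by a white foot plate 6 mm thick, top at 50 mm, with 16 mm through holes at y = 55 (red ring) and y = -55
- camera (a point): Centre of the white camera body (lying cylinder, 52 mm across, along the stand's y from -65 to 55 mm) at the back of the stand, top 116 mm above the bench. Stay clear
- bar_level (a point): Fixed point midway between the plate's holes at the height of the hidden brass bar's top, 7.5 mm below the plate's top. The bar is not tracked, only glimpsed through the holes. It is loose, 200 g, 28 x 150 x 8 mm, with 16 mm holes 110 mm apart, lying level on ledges beside the holes (30 mm free below the holes); play 8 mm each way in the stand's x, 3 mm in y. It does not give downwards
- hole_a (a point): Centre of the red-ringed hole's mouth, top face of the plate; axes as the stand's. For the drift pin. The bar's hole starts 7.4 mm off in x, to either side, and up to 1.5 mm in y. In mid hole the nose meets brass; 4 mm off it in x on the right side it drops in. 3 to 5 mm deep in the bar, moving it to 4 mm on the other side drags the bar's hole near the middle; then go to the middle and down
- hole_b (a point): Centre of the plain hole's mouth, top face of the plate; axes as the stand's. For the bolt. With the drift pin home, the bar's hole lies up to 8 mm off in x, either side, and within 2 mm in y. The bolt's nose drops in at the middle or 4 mm off it in x on the right side, and drags the bar's hole near the middle as at hole_a. The bar swings about the drift pin, held by friction only (1 to 2 N)
- drift: Drift pin, 90 g, turned steel; heights from its nose tip: nose 6 mm across to 10 mm, cone widening to 14.6 mm across at 22 mm, shank 14.6 mm across to 38 mm, collar 24 mm across to 42 mm, red grip 16 mm across to 82 mm. Starts upright in a rack hole, collar on the rack's top, tip 7 mm above the bench. Origin: centre of the nose tip; z up along it
- drift_collar (a point): On the drift pin's axis at the underside of its collar, 38 mm above the nose tip. Meets hole_a's point when fully home
- bolt: Smooth lead-in bolt (needs no turning), 80 g, turned steel; heights from its nose tip: nose 6 mm across to 10 mm, cone widening to 14.6 mm across at 22 mm, shank 14.6 mm across to 38 mm, collar 24 mm across to 42 mm, black grip 16 mm across to 82 mm. Starts upright in a rack hole, collar on the rack's top, tip 7 mm above the bench. Origin: centre of the nose tip; z up along it
- bolt_collar (a point): On the bolt's axis at the underside of its collar, 38 mm above the nose tip. Meets hole_b's point when fully home
- rack: Blue block, 60 x 190 mm, 45 mm high, fixed, with three 16 mm square holes along its y at -65, 0, +65 mm; drift pin and bolt stand in the outer ones, either way round, a short brass spare bolt in the middle one. Origin: centre of its underside
- spare: Short brass spare bolt in the rack's middle hole: head 25 mm across, 9 mm high, top 54 mm above the bench. Leave alone. Origin: centre of its lower end
- screwdriver: Screwdriver lying on the bench near the robot, to its left, about 200 mm long. Leave alone. Origin: near its middle, on the bench
- wrench: Wrench lying on the bench behind the rack, about 165 mm long. Leave alone. Origin: near its middle, on the bench
- tape: Yellow tape roll lying flat, 90 mm across, 19 mm high. Leave alone. Origin: centre of its underside
- tumbler: White cup, 76 mm across, 110 mm high. Leave alone. Origin: centre of its underside
- carton: Brown carton, 90 x 120 x 60 mm high. Leave alone. Origin: centre of its underside
- dome: Small dome camera standing on the bench, 90 mm across, 52 mm high. Leave alone. Origin: centre of its underside

How it is judged:
By the outcome, as a careful person would: the job done as asked, in the order asked, and still so for the second after the job is handed in, with the robot touching nothing.
It also fails if it takes over 72 s, if anything falls off the work surface, if the arm or the gripper's body presses on something with over 40 N, if the wrist force passes 120 N, or if a joint passes its speed limit or range.

### The arm

A 7-joint arm with a two-finger parallel gripper is mounted at the origin on the work surface. World frame = base frame: x ahead of the robot, y to its left, z up, the work surface at z = 0. Lengths are in m, angles in rad, forces in N, time in s.
With the tool pointing down it reaches from about 0.375 to 0.925 m from the base axis. Payload 3.1 kg.
Tool frame: the origin (TCP) lies at the very end of the fingers, on their centre line; the grasp point (between the pads) lies 19 mm behind it; x points along the fingers, y is the direction in which the jaws open and shut, and the axes are right-handed (so a half turn about x gives the same grasp; the last joint's range is limited). The gripper opens to 85 mm and grips with 20 to 120 N. Pads are 22 mm wide; open, the fingers measure 114 mm over their backs; the gripper's body (76 mm by 85 mm) begins 54 mm behind the grasp point. The pads swing forward as they close: fully open they stand 13 mm farther back than shut.
Start: joints at [1.199, 0.383, 0.044, 1.598, -0.018, 1.161, -0.05], TCP at [0.176, -0.626, 0.231] pointing down, gripper open.
Joint ranges: [-2.61, 2.61], [-0.41, 2.15], [-1.48, 1.57], [0, 2.5], [-1.57, 4.71], [0.05, 1.97], [-2.85, 2.85]. Speed limits (rad/s): [2.79, 2.79, 3.14, 3.14, 3.14, 3.14, 3.14].

### API

Orientations are given as a 3x3 rotation matrix whose columns are the frame's x, y, z axes.
In Python, from plant import robot gives the robot as it stands.
- The arm moves only by the tool step_arm, never from a script. Its argument "series" is a list of rows, each an object with "dr": the turn, a rotation vector about the tool's x, y, z in rad, a list of three; "slide": the shift along the tool's x, y, z in cm, a list of three; "fingers": the opening, from 0 (shut) to 1 (fully open). A call has 1 to 20 rows; each row shifts and turns the commanded pose from where the row before left it, along the tool's axes as they then stand; what a row does not reach is not made up. A row lasts 1/10 s, in which the tool goes at most 50 mm and 8.59 degrees, less where a joint would pass 70% of its speed; a pose out of reach is approached as far as the arm can. A call with a gripper value outside its range is refused whole. The fingers move at their own pace and stop on an object; "grip_force" is the grip in N (left out, the last holds). Time passes only in rows, so rows that do not move let the fingers close. It gives the time, the measured TCP pose, the force and the opening at its end, in the units of the state.
- robot.read_state(): the state, without advancing time (a new reading comes with each control period).
- robot.camera(name): name is "scene" or "top"; returns a dict with "pixels" (400x640x3 uint8, blue, green, red), "fx", "fy", "cx", "cy" (pixels), "R" (3x3) and "t" (3): a world point X has camera coordinates R X + t. Camera axes: x right, y down, z forward; pixel columns grow to the right and rows downward; lengths in m; the calibration is good to about 2 mm. A picture is of the moment at which its call begins. There is no depth.
- robot.job_done(): hands the job in, once; it reports no verdict.
The state is a dict: "time_s": time; "joint_pos": joint angles; "dq": joint speeds; "joint_torque": joint torques, N m; "eef_pos": TCP position; "eef_rot": TCP orientation; "contact_force": force on the tool from outside, world axes, zero at the start; "ft_torque": the same for the moment, N m; "finger_gap": opening from 0.0 (shut) to 1.0 (fully open).
Only numpy, scipy, OpenCV 4.12 (cv2) and the standard library are available. Lean on these libraries where they do the work, as an engineer would, in place of code of your own. Each camera call takes 0.05 s, during which the arm holds its last target.

## Working session

There is one attempt and no reset: what is moved stays moved. The work goes in short steps, Python scripts to look and compute and a tool call to move; the robot and the scene stay as the last step left them, time stands still between calls to the robot, and variables do not carry over. Pictures are saved under pics/ and viewed, and the job is handed in when it is done.

Besides the shell and the picture viewer there is one more tool, called by a JSON object that holds its "api" and its "payload". step_arm: Moves the arm, as the interface text tells. Its arguments: {"type":"object","properties":{"series":{"type":"array"},"grip_force":{"type":"number"}},"required":["series"]}

```bash
mkdir -p pics; ls
python3 - <<'E'
from plant import robot
import cv2,numpy as np
s=robot.read_state()
for k,v in s.items(): print(k,np.round(v,4).tolist())
for n in("scene","top"):
    c=robot.camera(n); cv2.imwrite(f"pics/{n}0.png",c["pixels"])
    print(n,{k:np.round(v,4).tolist() for k,v in c.items() if k!="pixels"})
E
```

```text
pics
time_s 0.0
joint_pos [1.1992, 0.3839, 0.0438, 1.5996, -0.0179, 1.1612, -0.0499]
dq [0.0008, -0.001, -0.0025, 0.0013, 0.0003, 0.0002, 0.0009]
joint_torque [0.0002, -43.3468, 1.0246, -24.9516, 0.0106, 0.0113, 0.0]
eef_pos [0.1755, -0.6248, 0.2298]
eef_rot [[-0.0009, 0.2705, -0.9627], [0.0026, -0.9627, -0.2705], [-1.0, -0.0027, 0.0002]]
contact_force [-0.1957, -0.4908, -0.0465]
ft_torque [-0.0148, -0.0242, -0.0241]
finger_gap 0.999
scene {'fx': 487.6485, 'fy': 487.6485, 'cx': 313.4687, 'cy': 199.664, 'R': [[-0.6131, 0.7898, 0.0155], [0.6428, 0.5102, -0.5714], [-0.4592, -0.3404, -0.8205]], 't': [0.3291, -0.2925, 1.7577]}
top {'fx': 493.7932, 'fy': 493.7932, 'cx': 319.6239, 'cy': 202.9345, 'R': [[0.0048, -0.9999, 0.0102], [-0.9972, -0.0055, -0.0741], [0.0741, -0.0098, -0.9972]], 't': [-0.0274, 0.5387, 1.5073]}
```

View pics/scene0.png

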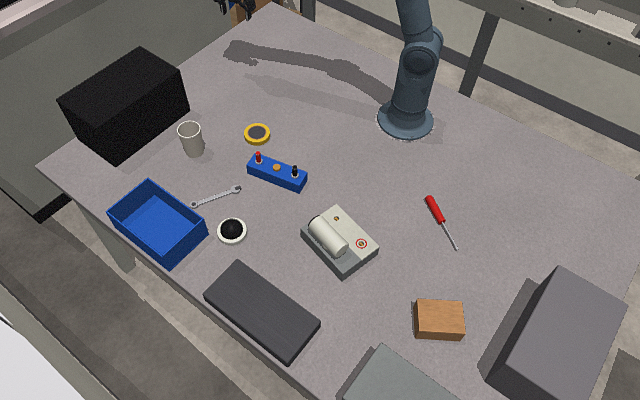

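View pics/top0.png

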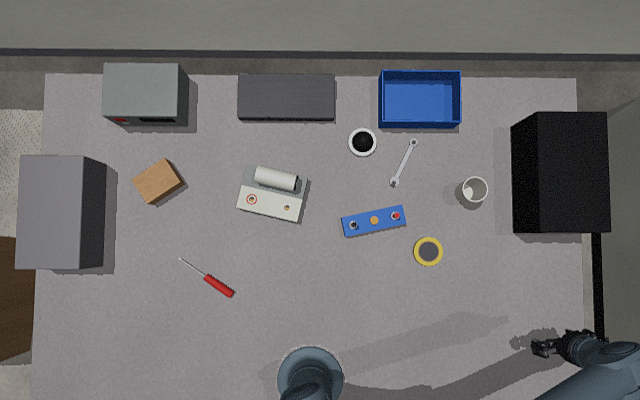

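The drift (red) is at about (395,215) in the top picture and (258,157) in the scene. The bolt (black) is at (353,225), and the stand is near (272,198) with its red ring at (251,199). I'll zoom in.

Run:
```python
import cv2,numpy as np
t=cv2.imread("pics/top0.png"); s=cv2.imread("pics/scene0.png")
a=cv2.resize(t[155:235,230:310],None,fx=5,fy=5,interpolation=cv2.INTER_CUBIC)
b=cv2.resize(t[180:260,335:415],None,fx=5,fy=5,interpolation=cv2.INTER_CUBIC)
cv2.imwrite("pics/z_top.png",np.hstack([a,b]))
a=cv2.resize(s[195:275,300:380],None,fx=5,fy=5,interpolation=cv2.INTER_CUBIC)
b=cv2.resize(s[130:210,235:315],None,fx=5,fy=5,interpolation=cv2.INTER_CUBIC)
cv2.imwrite("pics/z_scene.png",np.hstack([a,b]))
```

```text
(no output)
```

View pics/z_top.png

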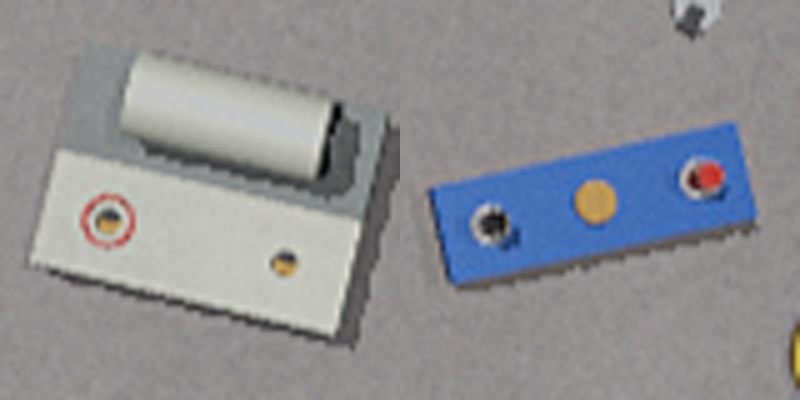

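View pics/z_scene.png

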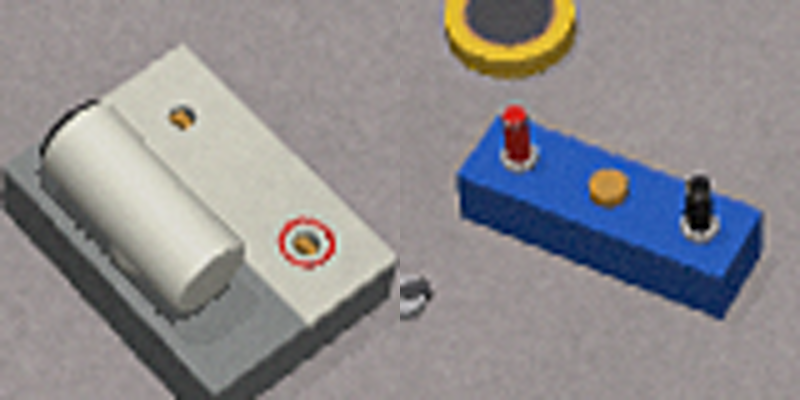

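```bash
cat > h.py <<'E'
import numpy as np, cv2
from scipy.optimize import least_squares
CAM={'scene':dict(fx=487.6485,cx=313.4687,cy=199.664,R=np.array([[-0.6131,0.7898,0.0155],[0.6428,0.5102,-0.5714],[-0.4592,-0.3404,-0.8205]]),t=np.array([0.3291,-0.2925,1.7577])),
'top':dict(fx=493.7932,cx=319.6239,cy=202.9345,R=np.array([[0.0048,-0.9999,0.0102],[-0.9972,-0.0055,-0.0741],[0.0741,-0.0098,-0.9972]]),t=np.array([-0.0274,0.5387,1.5073]))}
def proj(n,X):
    c=CAM[n]; p=np.atleast_2d(X)@c['R'].T+c['t']
    return p[:,:2]/p[:,2:]*c['fx']+[c['cx'],c['cy']]
def back(n,uv,z):
    c=CAM[n]; d=c['R'].T@np.array([(uv[0]-c['cx'])/c['fx'],(uv[1]-c['cy'])/c['fx'],1]); o=-c['R'].T@c['t']
    return o+d*(z-o[2])/d[2]
def crop(u,o): return (np.array(u)+.5)/5-.5+np.array(o)
def T(p,L):
    c,s=np.cos(p[2]),np.sin(p[2]); L=np.atleast_2d(L)
    return np.c_[p[0]+c*L[:,0]-s*L[:,1],p[1]+s*L[:,0]+c*L[:,1],L[:,2]]
E
cat > fit.py <<'E'
from h import *
t=cv2.imread("pics/top0.png").astype(int); s=cv2.imread("pics/scene0.png").astype(int)
def redc(im,u0,u1,v0,v1):
    w=np.clip(im[v0:v1,u0:u1,2]-np.maximum(im[v0:v1,u0:u1,1],im[v0:v1,u0:u1,0])-40,0,None).astype(float)
    V,U=np.mgrid[v0:v1,u0:u1]; return np.array([(w*U).sum(),(w*V).sum()])/w.sum()
rt=redc(t,240,264,188,212); rs=redc(s,350,372,233,255); print('ring',rt,rs,back('top',rt,.05),back('scene',rs,.05))
pl={'top':[((60,150),(35,95)),((362,217),(35,-95)),((338,333),(-35,-95)),((32,263),(-35,95)),((286,263),(0,-55))],
'scene':[((182,43),(-35,-95)),((398,262),(-35,95)),((310,327),(35,95)),((182,117),(0,-55))]}
rk={'top':[((32,188),(30,95)),((337,124),(30,-95)),((357,217),(-30,-95)),((52,285),(-30,95))],
'scene':[((103,113),(-30,-95)),((363,213),(-30,95)),((322,277),(30,95)),((58,176),(30,-95))]}
def fit(name,D,z,org,extra,cams,p0):
    obs=[];
    for n in cams:
        for u,l in D[n]: obs.append((n,crop(u,org[n]),[l[0]/1e3,l[1]/1e3,z]))
        if extra: obs+= [(n,extra[n],[0,.055,z])]*2
    f=lambda p:np.concatenate([(proj(n,T(p,L))[0]-u) for n,u,L in obs])
    r=least_squares(f,p0,x_scale=[.01,.01,.1]); print(name,cams,np.round(r.x,4),'rms px',np.sqrt(np.mean(r.fun**2)).round(2)); return r.x
ot={'top':(230,155),'scene':(300,195)}; ork={'top':(335,180),'scene':(235,130)}
for cams in(['top'],['scene'],['top','scene']):
    P=fit('stand',pl,.05,ot,{'top':rt,'scene':rs},cams,[.6,.1,-.2])
    Q=fit('rack',rk,.045,ork,None,cams,[.55,-.15,.2])
for nm,y in(('A',.055),('B',-.055)): print(nm,T(P,[0,y,.05]))
for nm,y in(('bolt',.065),('drift',-.065)): print(nm,T(Q,[0,y,.087]),proj('top',T(Q,[0,y,.087])),proj('scene',T(Q,[0,y,.087])))
E
python3 fit.py
```

```text
ring [251.15143824 198.91455161] [360.94836541 243.07027192] [0.54765546 0.18319986 0.05      ] [0.54942847 0.18176567 0.05      ]
stand ['top'] [ 0.5361  0.1288 -0.2165] rms px 0.24
rack ['top'] [ 0.4851 -0.1885  0.2165] rms px 0.2
stand ['scene'] [ 0.5378  0.1287 -0.2293] rms px 0.29
rack ['scene'] [ 0.4883 -0.188   0.2207] rms px 0.25
stand ['top', 'scene'] [ 0.5369  0.1287 -0.2232] rms px 0.37
rack ['top', 'scene'] [ 0.4864 -0.1885  0.2181] rms px 0.41
A [[0.54902693 0.18233609 0.05      ]]
B [[0.52468221 0.07506385 0.05      ]]
bolt [[ 0.47230328 -0.12501967  0.087     ]] [[353.77858704 223.93681425]] [[294.80727734 166.63779189]]
drift [[ 0.50043007 -0.25194044  0.087     ]] [[396.665776   214.63938373]] [[258.02605261 152.52833051]]
```

```bash
cat >> h.py <<'E'
STAND=np.array([.5369,.1287,-.2232]); RACK=np.array([.4864,-.1885,.2181])
def Rt(yaw=STAND[2]):
    c,s=np.cos(yaw),np.sin(yaw); X=np.array([c,s,0]);Y=np.array([-s,c,0])
    return np.c_[[0,0,-1],-Y,-X]
def go(target,yaw=STAND[2]):
    from plant import robot
    from scipy.spatial.transform import Rotation as Ro
    s=robot.read_state(); R=np.array(s['eef_rot']); p=np.array(s['eef_pos'])
    rv=Ro.from_matrix(R.T@Rt(yaw)).as_rotvec()
    print('t',s['time_s'],'pos',p.round(4),'F',np.round(s['contact_force'],2),'M',np.round(s['ft_torque'],3),'gap',round(s['finger_gap'],3))
    print('dr',rv.round(4),'slide cm (now axes)',(R.T@(np.array(target)-p)*100).round(2),'(after dr)',(Rt(yaw).T@(np.array(target)-p)*100).round(2))
    return s
E
python3 -c "
from h import *
go([.5004,-.2519,.12])
print(back('top',(473,190),.1), back('top',(251,167),.09))"
```

```text
t 0.1 pos [ 0.1755 -0.6249  0.23  ] F [-0.21 -0.76 -0.12] M [0.061 0.052 0.024] gap 1.003
dr [0.4971 0.0007 0.0024] slide cm (now axes) [ 11.06 -27.1  -41.37] (after dr) [ 11.   -43.57 -23.42]
[ 0.57360072 -0.47553211  0.1       ] [0.63926017 0.17990697 0.09      ]
```

{"api": "step_arm", "payload": {"series": [{"dr": [0.124, 0, 0], "slide": [0, 0, 0], "fingers": 0.5}, {"dr": [0.124, 0, 0], "slide": [0, 0, 0], "fingers": 0.5}, {"dr": [0.124, 0, 0], "slide": [0, 0, 0], "fingers": 0.5}, {"dr": [0.125, 0, 0], "slide": [0, 0, 0], "fingers": 0.5}, {"dr": [0, 0, 0], "slide": [0, -1.5, -0.8], "fingers": 0.5}, {"dr": [0, 0, 0], "slide": [0, -3, -1.6], "fingers": 0.5}, {"dr": [0, 0, 0], "slide": [0, -3, -1.6], "fingers": 0.5}, {"dr": [0, 0, 0], "slide": [0, -3, -1.6], "fingers": 0.5}, {"dr": [0, 0, 0], "slide": [0, -3, -1.6], "fingers": 0.5}, {"dr": [0, 0, 0], "slide": [0, -3, -1.6], "fingers": 0.5}, {"dr": [0, 0, 0], "slide": [0, -3, -1.6], "fingers": 0.5}, {"dr": [0, 0, 0], "slide": [0, -3, -1.6], "fingers": 0.5}, {"dr": [0, 0, 0], "slide": [0, -3, -1.6], "fingers": 0.5}, {"dr": [0, 0, 0], "slide": [0, -3, -1.6], "fingers": 0.5}, {"dr": [0, 0, 0], "slide": [0, -3, -1.6], "fingers": 0.5}, {"dr": [0, 0, 0], "slide": [0, -3, -1.6], "fingers": 0.5}, {"dr": [0, 0, 0], "slide": [0, -3, -1.6], "fingers": 0.5}, {"dr": [0, 0, 0], "slide": [0, -3, -1.6], "fingers": 0.5}, {"dr": [0, 0, 0], "slide": [0, -1.5, -0.9], "fingers": 0.5}, {"dr": [0, 0, 0], "slide": [0, 0, 0], "fingers": 0.5}]}}

```text
time_s: 2.1
eef_pos: [0.4905, -0.2606, 0.2311]
eef_rot: [[0.001, -0.211, -0.978], [0.002, -0.978, 0.211], [-1.0, -0.002, -0.0]]
contact_force: [0.4, -0.6, -0.3]
finger_gap: 0.501
```

```bash
python3 -c "
from h import *
s=go([.5004,-.2519,.054]); print(np.round(s['joint_pos'],2))"
```

```text
t 2.1 pos [ 0.4905 -0.2606  0.2311] F [ 0.4  -0.57 -0.31] M [0.042 0.045 0.013] gap 0.501
dr [ 0.011  -0.0002  0.0023] slide cm (now axes) [17.71 -1.02 -0.78] (after dr) [17.71 -1.07 -0.77]
[ 0.56  0.21 -0.16  1.82  0.04  1.11 -1.4 ]
```

{"api": "step_arm", "payload": {"series": [{"dr": [0.011, 0, 0], "slide": [2, -0.5, -0.4], "fingers": 0.5}, {"dr": [0, 0, 0], "slide": [3, -0.5, -0.4], "fingers": 0.5}, {"dr": [0, 0, 0], "slide": [3, 0, 0], "fingers": 0.5}, {"dr": [0, 0, 0], "slide": [2.6, 0, 0], "fingers": 0.5}, {"dr": [0, 0, 0], "slide": [1, 0, 0], "fingers": 0.5}, {"dr": [0, 0, 0], "slide": [0, 0, 0], "fingers": 0.5}]}}

```text
time_s: 2.7
eef_pos: [0.4958, -0.2582, 0.1135]
eef_rot: [[-0.004, -0.232, -0.973], [0.001, -0.973, 0.232], [-1.0, -0.0, 0.005]]
contact_force: [0.0, 0.5, 0.4]
finger_gap: 0.497
```

```bash
python3 -c "
from h import *
from plant import robot
s=go([.5004,-.2519,.054])
p=np.array(s['eef_pos']);R=np.array(s['eef_rot'])
a=[]
for n in('scene','top'):
    im=robot.camera(n)['pixels']; u=proj(n,p)[0]; print(n,u)
    x,y=int(u[0])-40,int(u[1])-40
    a.append(cv2.resize(im[y:y+80,x:x+80],None,fx=5,fy=5,interpolation=cv2.INTER_CUBIC))
cv2.imwrite('pics/g1.png',np.hstack(a))"
```

```text
t 2.7 pos [ 0.4958 -0.2582  0.1135] F [0.03 0.52 0.44] M [ 0.001  0.03  -0.056] gap 0.497
dr [-0.0114  0.0046  0.0004] slide cm (now axes) [ 5.95 -0.71 -0.33] (after dr) [ 5.95 -0.71 -0.31]
scene [256.85824538 145.16909551]
top [400.33223713 215.78598158]
```

View pics/g1.png

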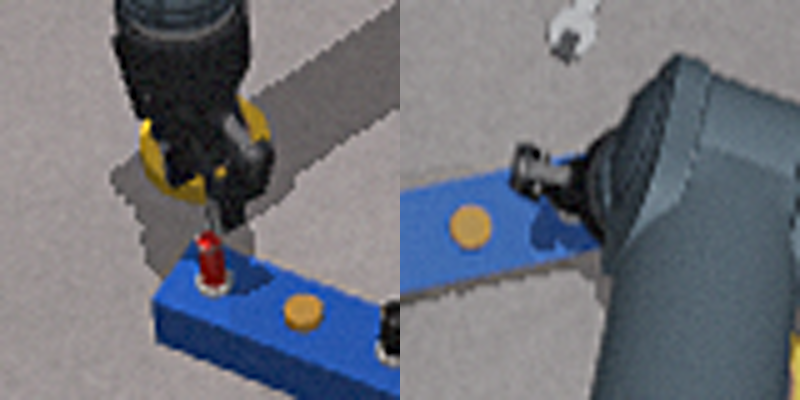

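{"api": "step_arm", "payload": {"series": [{"dr": [0, 0, 0], "slide": [0, 0, 0], "fingers": 0.5}]}}

```text
time_s: 2.9
eef_pos: [0.4994, -0.259, 0.1171]
eef_rot: [[0.003, -0.232, -0.973], [-0.002, -0.973, 0.232], [-1.0, 0.001, -0.003]]
contact_force: [-0.2, -0.1, 0.2]
finger_gap: 0.497
```

```bash
python3 -c "
from h import *
go([.5004,-.2519,.054])"
```

```text
t 2.9 pos [ 0.4994 -0.259   0.1171] F [-0.22 -0.09  0.17] M [ 0.024 -0.024  0.06 ] gap 0.497
dr [-0.0111 -0.0033 -0.0009] slide cm (now axes) [ 6.31 -0.72  0.09] (after dr) [ 6.31 -0.71  0.06]
```

{"api": "step_arm", "payload": {"series": [{"dr": [0, 0, 0], "slide": [0, 0, 0], "fingers": 0.5}, {"dr": [0, 0, 0], "slide": [0, 0, 0], "fingers": 0.5}, {"dr": [0, 0, 0], "slide": [0, 0, 0], "fingers": 0.5}]}}

```text
time_s: 3.2
eef_pos: [0.4986, -0.2582, 0.1159]
eef_rot: [[0.001, -0.232, -0.973], [-0.001, -0.973, 0.232], [-1.0, 0.0, -0.001]]
contact_force: [0.5, -0.2, -1.4]
finger_gap: 0.503
```

{"api": "step_arm", "payload": {"series": [{"dr": [0, 0, 0], "slide": [0, 0, 0], "fingers": 0.5}]}}

```text
time_s: 3.3
eef_pos: [0.4983, -0.2581, 0.1155]
eef_rot: [[0.0, -0.232, -0.973], [-0.0, -0.973, 0.232], [-1.0, 0.0, -0.0]]
contact_force: [0.1, -0.5, 0.3]
finger_gap: 0.501
```

```bash
python3 -c "
from h import *
s=go([.5004,-.2519,.054]);print(np.round(s['dq'],3))
from plant import robot
s=robot.camera('top')
s=go([.5004,-.2519,.054]);print(np.round(s['dq'],3))
s=robot.camera('top')
s=go([.5004,-.2519,.054]);print(np.round(s['dq'],3))
"
```

```text
t 3.3 pos [ 0.4983 -0.2581  0.1155] F [ 0.08 -0.49  0.31] M [-0.012  0.009 -0.004] gap 0.501
dr [-0.0108 -0.0004 -0.0001] slide cm (now axes) [ 6.15 -0.65 -0.05] (after dr) [ 6.15 -0.65 -0.06]
[-0.001  0.004  0.001  0.003  0.002 -0.002  0.001]
t 3.35 pos [ 0.4983 -0.258   0.1154] F [-0.12 -0.   -0.54] M [-0.007  0.015 -0.001] gap 0.503
dr [-0.0109 -0.0002 -0.    ] slide cm (now axes) [ 6.14 -0.65 -0.06] (after dr) [ 6.14 -0.65 -0.07]
[-0.     0.003  0.001  0.001  0.    -0.001  0.002]
t 3.4 pos [ 0.4982 -0.258   0.1153] F [-0.03  0.27  0.45] M [ 0.01   0.007 -0.026] gap 0.498
dr [-0.0109 -0.      0.    ] slide cm (now axes) [ 6.13 -0.65 -0.07] (after dr) [ 6.13 -0.65 -0.08]
[ 0.002  0.003 -0.001  0.002  0.002 -0.001  0.002]
```

{"api": "step_arm", "payload": {"series": [{"dr": [-0.011, 0, 0], "slide": [0.5, -0.35, -0.1], "fingers": 0.5}, {"dr": [0, 0, 0], "slide": [1, -0.3, 0], "fingers": 0.5}, {"dr": [0, 0, 0], "slide": [0, 0, 0], "fingers": 0.5}, {"dr": [0, 0, 0], "slide": [0, 0, 0], "fingers": 0.5}, {"dr": [0, 0, 0], "slide": [1.2, 0, 0], "fingers": 0.5}, {"dr": [0, 0, 0], "slide": [1.2, 0, 0], "fingers": 0.5}, {"dr": [0, 0, 0], "slide": [1.2, 0, 0], "fingers": 0.5}, {"dr": [0, 0, 0], "slide": [0.7, 0, 0], "fingers": 0.5}, {"dr": [0, 0, 0], "slide": [0.3, 0, 0], "fingers": 0.5}, {"dr": [0, 0, 0], "slide": [0, 0, 0], "fingers": 0.5}, {"dr": [0, 0, 0], "slide": [0, 0, 0], "fingers": 0.5}, {"dr": [0, 0, 0], "slide": [0, 0, 0], "fingers": 0.5}]}}

```text
time_s: 4.6
eef_pos: [0.5013, -0.2522, 0.0549]
eef_rot: [[0.001, -0.221, -0.975], [-0.001, -0.975, 0.221], [-1.0, 0.0, -0.001]]
contact_force: [-0.4, -0.7, 0.2]
finger_gap: 0.499
```

```bash
cat >> h.py <<'E'
def look(nm,at=None,sz=80):
    from plant import robot
    p=np.array(robot.read_state()['eef_pos']) if at is None else np.array(at)
    a=[]
    for n in('scene','top'):
        im=robot.camera(n)['pixels']; cv2.imwrite(f'pics/full_{nm}_{n}.png',im); u=proj(n,p)[0]
        x,y=int(round(u[0]))-sz//2,int(round(u[1]))-sz//2; print(n,u.round(1),'crop org',x,y)
        a.append(cv2.resize(im[y:y+sz,x:x+sz],(400,400),interpolation=cv2.INTER_CUBIC))
    cv2.imwrite(f'pics/{nm}.png',np.hstack(a))
E
python3 -c "
from h import *
go([.5004,-.2519,.054]); look('g2')"
```

```text
t 4.6 pos [ 0.5013 -0.2522  0.0549] F [-0.4  -0.69  0.25] M [-0.009 -0.035 -0.02 ] gap 0.499
dr [ 0.0001 -0.0013 -0.0002] slide cm (now axes) [ 0.09 -0.01  0.09] (after dr) [ 0.09 -0.01  0.09]
scene [258.6 159.1] crop org 219 119
top [395.  214.9] crop org 355 175
```

View pics/g2.png

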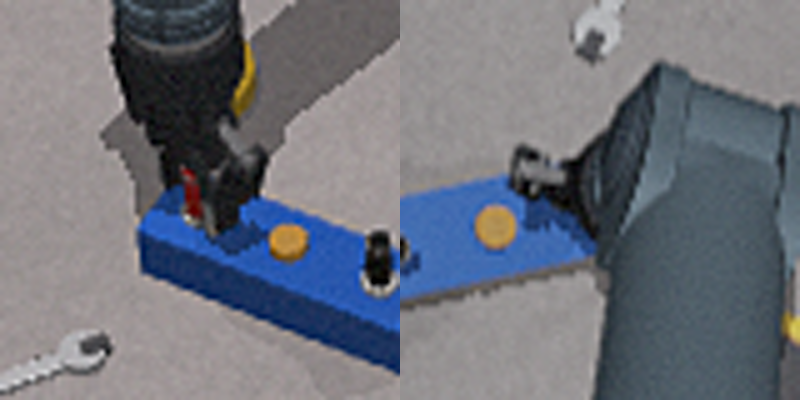

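The red grip, at about (190,190) in the left crop, is between the fingers. I'm closing on it.

{"api": "step_arm", "payload": {"series": [{"dr": [0, 0, 0], "slide": [0, 0, 0], "fingers": 0.3}, {"dr": [0, 0, 0], "slide": [0, 0, 0], "fingers": 0.1}, {"dr": [0, 0, 0], "slide": [0, 0, 0], "fingers": 0}, {"dr": [0, 0, 0], "slide": [0, 0, 0], "fingers": 0}, {"dr": [0, 0, 0], "slide": [0, 0, 0], "fingers": 0}, {"dr": [0, 0, 0], "slide": [0, 0, 0], "fingers": 0}], "grip_force": 60}}

```text
time_s: 5.3
eef_pos: [0.5008, -0.2528, 0.0547]
eef_rot: [[0.001, -0.222, -0.975], [-0.001, -0.975, 0.222], [-1.0, 0.001, -0.001]]
contact_force: [-0.5, -1.9, 2.4]
finger_gap: 0.164
```

```bash
python3 -c "
from h import *
go([.5004,-.2519,.054])"
```

```text
t 5.3 pos [ 0.5008 -0.2528  0.0547] F [-0.53 -1.93  2.38] M [-0.573  0.139 -0.009] gap 0.164
dr [-0.0004 -0.0009 -0.0009] slide cm (now axes) [ 0.07 -0.08  0.06] (after dr) [ 0.07 -0.08  0.06]
```

{"api": "step_arm", "payload": {"series": [{"dr": [0, 0, 0], "slide": [-0.5, 0, 0], "fingers": 0}, {"dr": [0, 0, 0], "slide": [-1, 0, 0], "fingers": 0}, {"dr": [0, 0, 0], "slide": [-2, 0, 0], "fingers": 0}, {"dr": [0, 0, 0], "slide": [-2.5, 0, 0], "fingers": 0}, {"dr": [0, 0, 0], "slide": [-2.5, 0, 0], "fingers": 0}, {"dr": [0, 0, 0], "slide": [-2.5, 0, 0], "fingers": 0}, {"dr": [0, 0, 0], "slide": [-1, 0, 0], "fingers": 0}, {"dr": [0, 0, 0], "slide": [0, 0, 0], "fingers": 0}, {"dr": [0, 0, 0], "slide": [0, 0, 0], "fingers": 0}, {"dr": [0, 0, 0], "slide": [0, 0, 0], "fingers": 0}, {"dr": [0, 0, 0], "slide": [0, 0, 0], "fingers": 0}]}}

```text
time_s: 6.4
eef_pos: [0.4995, -0.2514, 0.1726]
eef_rot: [[-0.003, -0.221, -0.975], [0.002, -0.975, 0.221], [-1.0, -0.001, 0.003]]
contact_force: [0.1, -0.3, -1.8]
finger_gap: 0.168
```

```bash
python3 -c "
from h import *
go([.549,.1823,.155]); look('g3')"
```

```text
t 6.4 pos [ 0.4995 -0.2514  0.1726] F [ 0.1  -0.33 -1.78] M [ 0.025  0.022 -0.012] gap 0.168
dr [0.0001 0.0033 0.0009] slide cm (now axes) [  1.81 -43.39   4.76] (after dr) [  1.76 -43.39   4.77]
scene [256.2 134. ] crop org 216 94
top [401.6 213.4] crop org 362 173
```

View pics/g3.png

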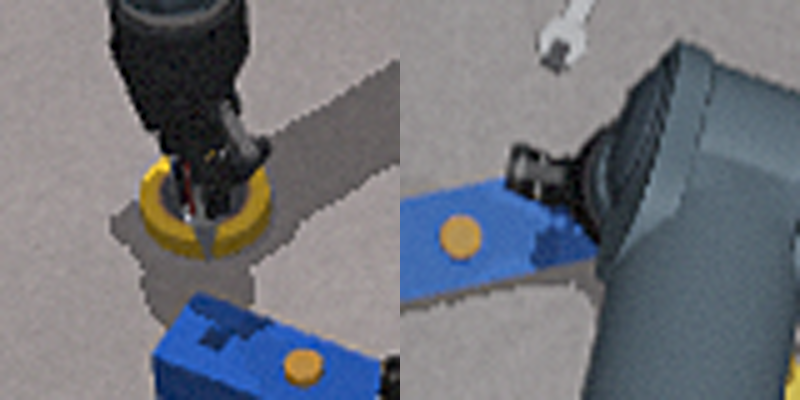

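{"api": "step_arm", "payload": {"series": [{"dr": [0, 0, 0], "slide": [0, -1.2, 0.4], "fingers": 0}, {"dr": [0, 0, 0], "slide": [0, -2.2, 0.6], "fingers": 0}, {"dr": [0, 0, 0], "slide": [0, -3, 0.6], "fingers": 0}, {"dr": [0, 0, 0], "slide": [0, -3, 0.6], "fingers": 0}, {"dr": [0, 0, 0], "slide": [0, -3, 0.6], "fingers": 0}, {"dr": [0, 0, 0], "slide": [0, -3, 0.5], "fingers": 0}, {"dr": [0, 0, 0], "slide": [0, -3, 0.5], "fingers": 0}, {"dr": [0, 0, 0], "slide": [0, -3, 0.5], "fingers": 0}, {"dr": [0, 0, 0], "slide": [0, -3, 0.5], "fingers": 0}, {"dr": [0, 0, 0], "slide": [0, -3, 0], "fingers": 0}, {"dr": [0, 0, 0], "slide": [0, -3, 0], "fingers": 0}, {"dr": [0, 0, 0], "slide": [0, -3, 0], "fingers": 0}, {"dr": [0, 0, 0], "slide": [0, -3, 0], "fingers": 0}, {"dr": [0, 0, 0], "slide": [0, -3, 0], "fingers": 0}, {"dr": [0, 0, 0], "slide": [0.5, -2.3, 0], "fingers": 0}, {"dr": [0, 0, 0], "slide": [0.5, -1.7, 0], "fingers": 0}, {"dr": [0, 0, 0], "slide": [0, 0, 0], "fingers": 0}, {"dr": [0, 0, 0], "slide": [0, 0, 0], "fingers": 0}, {"dr": [0, 0, 0], "slide": [0, 0, 0], "fingers": 0}, {"dr": [0, 0, 0], "slide": [0, 0, 0], "fingers": 0}]}}

```text
time_s: 8.5
eef_pos: [0.55, 0.1801, 0.1645]
eef_rot: [[0.0, -0.224, -0.975], [-0.001, -0.975, 0.224], [-1.0, 0.001, -0.0]]
contact_force: [-0.2, -0.4, -1.1]
finger_gap: 0.166
```

```bash
python3 -c "
from h import *
go([.549,.1823,.155]); look('g4',[.549,.1823,.09])"
```

```text
t 8.5 pos [0.55   0.1801 0.1645] F [-0.25 -0.36 -1.09] M [-0.049 -0.03  -0.01 ] gap 0.166
dr [-0.0024 -0.0004 -0.0009] slide cm (now axes) [ 0.95 -0.19  0.15] (after dr) [ 0.95 -0.19  0.15]
scene [362.6 236. ] crop org 323 196
top [249.7 197.4] crop org 210 157
```

View pics/g4.png

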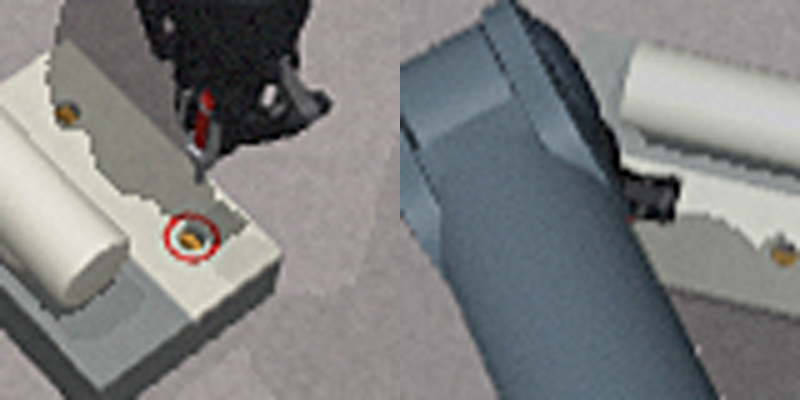

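```bash
python3 -c "
from h import *
t=cv2.imread('pics/top0.png'); s=cv2.imread('pics/scene0.png')
def z(im,u,v,r=12): 
    return cv2.resize(im[v-r:v+r,u-r:u+r],(400,400),interpolation=cv2.INTER_NEAREST)
cv2.imwrite('pics/holes.png',np.vstack([np.hstack([z(t,251,199),z(s,361,243)])]))
print(proj('scene',[[.55,.1801,.1645-.0477]]))
for n in('top','scene'):
  for dx in(-7.4,7.4):
    o=T(STAND,[dx/1e3,.055,.0425])[0]; print(n,dx,proj(n,o)[0],'mouth',proj(n,T(STAND,[0,.055,.05])[0])[0])
"
```

```text
[[362.64900061 230.84294571]]
top -7.4 [251.1946888  201.02872803] mouth [251.45501753 198.46471753]
top 7.4 [252.34274075 196.31186578] mouth [251.45501753 198.46471753]
scene -7.4 [362.82430191 242.98595267] mouth [361.19006569 243.09341655]
scene 7.4 [359.05100518 245.79409227] mouth [361.19006569 243.09341655]
```

View pics/holes.png

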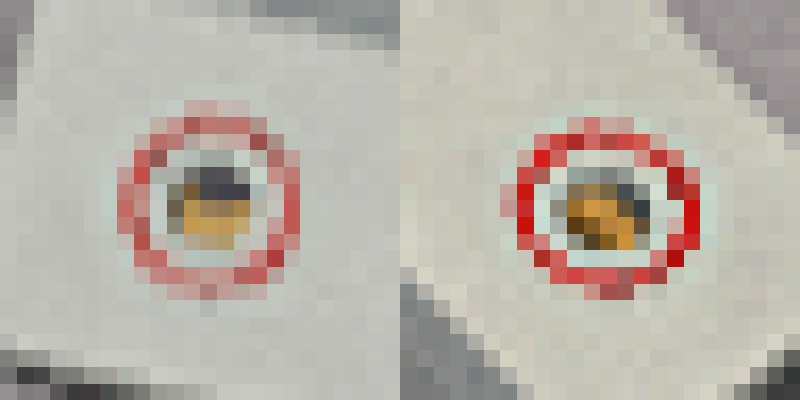

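The tip is in the scene at about (363,231.6) and was predicted at (362.6,230.8), so vision and robot agree to about 1–2 mm. In the top picture the dark part of hole A is on the upper (+x) side, so the bar's hole is probably at +x. I'll go lower and compare again.

{"api": "step_arm", "payload": {"series": [{"dr": [0, 0, 0], "slide": [1, -0.2, 0.15], "fingers": 0}, {"dr": [0, 0, 0], "slide": [1.5, 0, 0], "fingers": 0}, {"dr": [0, 0, 0], "slide": [1.5, 0, 0], "fingers": 0}, {"dr": [0, 0, 0], "slide": [0.8, 0, 0], "fingers": 0}, {"dr": [0, 0, 0], "slide": [0, 0, 0], "fingers": 0}, {"dr": [0, 0, 0], "slide": [0, 0, 0], "fingers": 0}, {"dr": [0, 0, 0], "slide": [0, 0, 0], "fingers": 0}, {"dr": [0, 0, 0], "slide": [0, 0, 0], "fingers": 0}]}}

```text
time_s: 9.4
eef_pos: [0.5496, 0.1844, 0.1171]
eef_rot: [[0.002, -0.221, -0.975], [0.001, -0.975, 0.221], [-1.0, -0.001, -0.001]]
contact_force: [-0.8, -0.1, -0.7]
finger_gap: 0.166
```

```bash
cat >> h.py <<'E'
def st(off=.0477,tip=True):
    """tip position in stand frame mm"""
    from plant import robot
    s=robot.read_state(); p=np.array(s['eef_pos']); R=np.array(s['eef_rot']); q=p+R[:,0]*off-np.r_[STAND[:2],0]
    c,sn=np.cos(STAND[2]),np.sin(STAND[2]); F=np.array(s['contact_force'])
    r=lambda v:np.array([c*v[0]+sn*v[1],-sn*v[0]+c*v[1],v[2]])
    print('t',s['time_s'],'tip stand mm',(r(q)*1e3).round(1),'F stand',r(F).round(1),'M',r(np.array(s['ft_torque'])).round(2),'gap',round(s['finger_gap'],3))
E
python3 -c "
from h import *
st(); look('g5',[.549,.1823,.07],40)"
```

```text
t 9.4 tip stand mm [ 0.1 57.2 69.4] F stand [-0.7 -0.3 -0.7] M [-0.  0. -0.] gap 0.166
scene [361.9 239.6] crop org 342 220
top [250.6 197.9] crop org 231 178
```

View pics/g5.png

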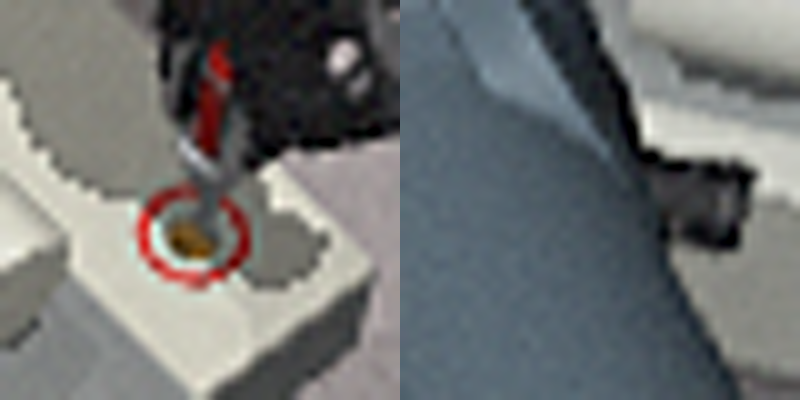

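```bash
python3 -c "
from h import *
st()
print(proj('scene',T(STAND,[.0001,.0572,.0694])))
"
```

```text
t 9.5 tip stand mm [-0.1 57.1 69.3] F stand [-0.3  0.1 -1.2] M [0.01 0.03 0.02] gap 0.166
[[362.34235807 240.23549559]]
```

{"api": "step_arm", "payload": {"series": [{"dr": [0, 0, 0], "slide": [0.4, 0.2, 0], "fingers": 0}, {"dr": [0, 0, 0], "slide": [0.5, 0, 0], "fingers": 0}, {"dr": [0, 0, 0], "slide": [0.4, 0, 0], "fingers": 0}, {"dr": [0, 0, 0], "slide": [0, 0, 0], "fingers": 0}, {"dr": [0, 0, 0], "slide": [0, 0, 0], "fingers": 0}, {"dr": [0, 0, 0], "slide": [0, 0, 0], "fingers": 0}, {"dr": [0, 0, 0], "slide": [0, 0, 0], "fingers": 0}]}}

```text
time_s: 10.2
eef_pos: [0.5486, 0.1824, 0.1035]
eef_rot: [[0.0, -0.221, -0.975], [0.0, -0.975, 0.221], [-1.0, -0.0, -0.0]]
contact_force: [-0.8, -1.1, -0.4]
finger_gap: 0.166
```

```bash
python3 -c "
from h import *
st(); look('g6',[.549,.1823,.06],40);st()"
```

```text
t 10.2 tip stand mm [-0.5 54.9 55.8] F stand [-0.5 -1.2 -0.4] M [-0.01 -0.01 -0.03] gap 0.166
scene [361.5 241.3] crop org 342 221
top [251.  198.2] crop org 231 178
t 10.3 tip stand mm [-0.4 54.9 55.8] F stand [ 0.4  0.3 -1.1] M [-0.03 -0.05  0.04] gap 0.168
```

View pics/g6.png

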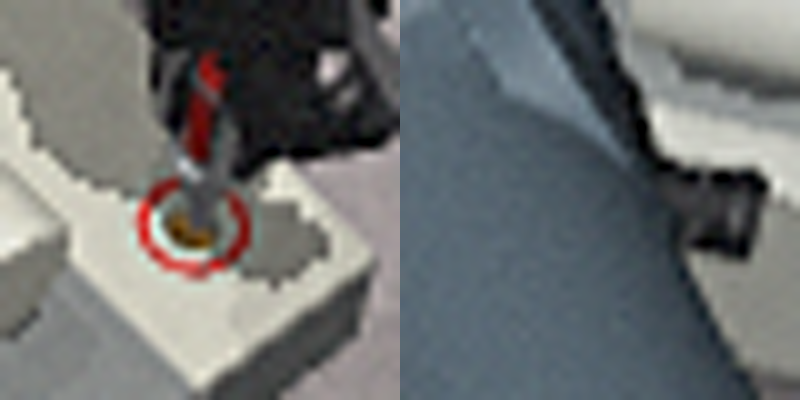

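{"api": "step_arm", "payload": {"series": [{"dr": [0, 0, 0], "slide": [0.2, 0, 0], "fingers": 0}, {"dr": [0, 0, 0], "slide": [0.2, 0, 0], "fingers": 0}, {"dr": [0, 0, 0], "slide": [0.2, 0, 0], "fingers": 0}, {"dr": [0, 0, 0], "slide": [0.2, 0, 0], "fingers": 0}, {"dr": [0, 0, 0], "slide": [0, 0, 0], "fingers": 0}, {"dr": [0, 0, 0], "slide": [0, 0, 0], "fingers": 0}, {"dr": [0, 0, 0], "slide": [0, 0, 0], "fingers": 0}]}}

```text
time_s: 11.0
eef_pos: [0.5485, 0.1823, 0.0954]
eef_rot: [[0.0, -0.221, -0.975], [0.0, -0.975, 0.221], [-1.0, -0.0, -0.0]]
contact_force: [-0.2, -0.1, -1.0]
finger_gap: 0.168
```

```bash
python3 -c "
from h import *
st()"
```

```text
t 11.0 tip stand mm [-0.5 54.8 47.7] F stand [-0.2 -0.2 -1. ] M [0.01 0.03 0.02] gap 0.168
```

{"api": "step_arm", "payload": {"series": [{"dr": [0, 0, 0], "slide": [0.2, 0, 0], "fingers": 0}, {"dr": [0, 0, 0], "slide": [0, 0, -0.2], "fingers": 0}, {"dr": [0, 0, 0], "slide": [0, 0, -0.2], "fingers": 0}, {"dr": [0, 0, 0], "slide": [0, 0, 0], "fingers": 0}, {"dr": [0, 0, 0], "slide": [0, 0, 0], "fingers": 0}, {"dr": [0, 0, 0], "slide": [0, 0, 0], "fingers": 0}]}}

```text
time_s: 11.6
eef_pos: [0.5524, 0.1814, 0.0933]
eef_rot: [[0.0, -0.221, -0.975], [0.0, -0.975, 0.221], [-1.0, -0.0, -0.0]]
contact_force: [-0.1, 0.4, -1.0]
finger_gap: 0.168
```

```bash
python3 -c "
from h import *
st()"
```

```text
t 11.6 tip stand mm [ 3.4 54.8 45.6] F stand [-0.2  0.4 -1. ] M [ 0.03 -0.    0.01] gap 0.168
```

No contact at +3.4 mm. I'm descending in small steps.

{"api": "step_arm", "payload": {"series": [{"dr": [0, 0, 0], "slide": [0.15, 0, 0], "fingers": 0}, {"dr": [0, 0, 0], "slide": [0.15, 0, 0], "fingers": 0}, {"dr": [0, 0, 0], "slide": [0.1, 0, 0], "fingers": 0}, {"dr": [0, 0, 0], "slide": [0, 0, 0], "fingers": 0}, {"dr": [0, 0, 0], "slide": [0, 0, 0], "fingers": 0}, {"dr": [0, 0, 0], "slide": [0, 0, 0], "fingers": 0}]}}

```text
time_s: 12.2
eef_pos: [0.5524, 0.1814, 0.0893]
eef_rot: [[0.0, -0.221, -0.975], [0.0, -0.975, 0.221], [-1.0, -0.0, -0.0]]
contact_force: [-0.6, -0.3, -1.0]
finger_gap: 0.171
```

```bash
python3 -c "
from h import *
st()"
```

```text
t 12.2 tip stand mm [ 3.4 54.8 41.6] F stand [-0.5 -0.5 -1. ] M [-0.05  0.    0.  ] gap 0.171
```

{"api": "step_arm", "payload": {"series": [{"dr": [0, 0, 0], "slide": [0.1, 0, 0], "fingers": 0}, {"dr": [0, 0, 0], "slide": [0.1, 0, 0], "fingers": 0}, {"dr": [0, 0, 0], "slide": [0.1, 0, 0], "fingers": 0}, {"dr": [0, 0, 0], "slide": [0, 0, 0], "fingers": 0}, {"dr": [0, 0, 0], "slide": [0, 0, 0], "fingers": 0}]}}

```text
time_s: 12.7
eef_pos: [0.5523, 0.1813, 0.0862]
eef_rot: [[-0.0, -0.221, -0.975], [-0.0, -0.975, 0.221], [-1.0, 0.0, 0.0]]
contact_force: [-1.1, 0.5, -1.7]
finger_gap: 0.169
```

```bash
python3 -c "
from h import *
st()"
```

```text
t 12.7 tip stand mm [ 3.3 54.7 38.5] F stand [-1.2  0.3 -1.7] M [-0.03  0.03 -0.01] gap 0.169
```

{"api": "step_arm", "payload": {"series": [{"dr": [0, 0, 0], "slide": [0, 0, 0.12], "fingers": 0}, {"dr": [0, 0, 0], "slide": [0, 0, 0.12], "fingers": 0}, {"dr": [0, 0, 0], "slide": [0, 0, 0.12], "fingers": 0}, {"dr": [0, 0, 0], "slide": [0, 0, 0.12], "fingers": 0}, {"dr": [0, 0, 0], "slide": [0, 0, 0], "fingers": 0}, {"dr": [0, 0, 0], "slide": [0, 0, 0], "fingers": 0}]}}

```text
time_s: 13.3
eef_pos: [0.5476, 0.1824, 0.0863]
eef_rot: [[-0.0, -0.221, -0.975], [-0.0, -0.975, 0.221], [-1.0, 0.0, 0.0]]
contact_force: [0.4, 0.8, -0.8]
finger_gap: 0.17
```

```bash
python3 -c "
from h import *
st()"
```

```text
t 13.3 tip stand mm [-1.4 54.7 38.6] F stand [ 0.2  0.9 -0.8] M [-0.01 -0.03  0.03] gap 0.17
```

{"api": "step_arm", "payload": {"series": [{"dr": [0, 0, 0], "slide": [0, 0, 0.1], "fingers": 0}, {"dr": [0, 0, 0], "slide": [0, 0, 0.1], "fingers": 0}, {"dr": [0, 0, 0], "slide": [0, 0, 0.06], "fingers": 0}, {"dr": [0, 0, 0], "slide": [0, 0, 0], "fingers": 0}, {"dr": [0, 0, 0], "slide": [0, 0, 0], "fingers": 0}]}}

```text
time_s: 13.8
eef_pos: [0.5451, 0.183, 0.0863]
eef_rot: [[-0.0, -0.221, -0.975], [0.0, -0.975, 0.221], [-1.0, -0.0, 0.0]]
contact_force: [0.5, 0.1, -1.4]
finger_gap: 0.169
```

```bash
python3 -c "
from h import *
st()"
```

```text
t 13.8 tip stand mm [-4.  54.7 38.6] F stand [ 0.4  0.2 -1.4] M [-0.02 -0.12  0.05] gap 0.169
```

{"api": "step_arm", "payload": {"series": [{"dr": [0, 0, 0], "slide": [0, 0, -0.2], "fingers": 0}, {"dr": [0, 0, 0], "slide": [0, 0, -0.2], "fingers": 0}, {"dr": [0, 0, 0], "slide": [0.15, 0, 0], "fingers": 0}, {"dr": [0, 0, 0], "slide": [0.15, 0, 0], "fingers": 0}, {"dr": [0, 0, 0], "slide": [0.15, 0, 0], "fingers": 0}, {"dr": [0, 0, 0], "slide": [0.15, 0, 0], "fingers": 0}, {"dr": [0, 0, 0], "slide": [0, 0, 0], "fingers": 0}, {"dr": [0, 0, 0], "slide": [0, 0, 0], "fingers": 0}]}}

```text
time_s: 14.6
eef_pos: [0.5489, 0.1821, 0.0802]
eef_rot: [[-0.0, -0.221, -0.975], [-0.0, -0.975, 0.221], [-1.0, 0.0, 0.0]]
contact_force: [0.8, 0.3, -0.2]
finger_gap: 0.172
```

```bash
python3 -c "
from h import *
st()"
```

```text
t 14.6 tip stand mm [-0.1 54.7 32.5] F stand [ 0.7  0.5 -0.2] M [-0.04 -0.05  0.02] gap 0.172
```

{"api": "step_arm", "payload": {"series": [{"dr": [0, 0, 0], "slide": [0.1, 0, 0], "fingers": 0}, {"dr": [0, 0, 0], "slide": [0.1, 0, 0], "fingers": 0}, {"dr": [0, 0, 0], "slide": [0.1, 0, 0], "fingers": 0}, {"dr": [0, 0, 0], "slide": [0, 0, 0], "fingers": 0}, {"dr": [0, 0, 0], "slide": [0, 0, 0], "fingers": 0}]}}

```text
time_s: 15.1
eef_pos: [0.5489, 0.1821, 0.0772]
eef_rot: [[-0.0, -0.221, -0.975], [-0.0, -0.975, 0.221], [-1.0, 0.0, 0.0]]
contact_force: [-0.4, 0.1, -0.7]
finger_gap: 0.168
```

```bash
python3 -c "
from h import *
st()"
```

```text
t 15.1 tip stand mm [-0.1 54.7 29.5] F stand [-0.4 -0.  -0.7] M [0.01 0.03 0.01] gap 0.168
```

{"api": "step_arm", "payload": {"series": [{"dr": [0, 0, 0], "slide": [0.08, 0, 0], "fingers": 0}, {"dr": [0, 0, 0], "slide": [0.08, 0, 0], "fingers": 0}, {"dr": [0, 0, 0], "slide": [0.04, 0, 0], "fingers": 0}, {"dr": [0, 0, 0], "slide": [0, 0, 0], "fingers": 0}, {"dr": [0, 0, 0], "slide": [0, 0, 0], "fingers": 0}]}}

```text
time_s: 15.6
eef_pos: [0.5487, 0.1818, 0.075]
eef_rot: [[-0.001, -0.221, -0.975], [-0.0, -0.975, 0.221], [-1.0, 0.001, 0.001]]
contact_force: [-1.1, -0.3, -0.7]
finger_gap: 0.166
```

```bash
python3 -c "
from h import *
st()"
```

```text
t 15.6 tip stand mm [-0.3 54.4 27.3] F stand [-1.  -0.5 -0.7] M [-0.22  0.15 -0.02] gap 0.166
```

{"api": "step_arm", "payload": {"series": [{"dr": [0, 0, 0], "slide": [0, 0.05, 0.04], "fingers": 0}, {"dr": [0, 0, 0], "slide": [0.08, 0, 0], "fingers": 0}, {"dr": [0, 0, 0], "slide": [0.08, 0, 0], "fingers": 0}, {"dr": [0, 0, 0], "slide": [0, 0, 0], "fingers": 0}, {"dr": [0, 0, 0], "slide": [0, 0, 0], "fingers": 0}]}}

```text
time_s: 16.1
eef_pos: [0.5485, 0.1817, 0.0736]
eef_rot: [[-0.0, -0.221, -0.975], [0.0, -0.975, 0.221], [-1.0, -0.0, 0.0]]
contact_force: [-0.2, -0.3, -1.0]
finger_gap: 0.167
```

```bash
python3 -c "
from h import *
st()"
```

```text
t 16.1 tip stand mm [-0.4 54.3 25.9] F stand [-0.1 -0.4 -1. ] M [-0.08  0.04 -0.01] gap 0.167
```

{"api": "step_arm", "payload": {"series": [{"dr": [0, 0, 0], "slide": [0.1, 0.02, 0], "fingers": 0}, {"dr": [0, 0, 0], "slide": [0.1, 0, 0], "fingers": 0}, {"dr": [0, 0, 0], "slide": [0.1, 0, 0], "fingers": 0}, {"dr": [0, 0, 0], "slide": [0, 0, 0], "fingers": 0}, {"dr": [0, 0, 0], "slide": [0, 0, 0], "fingers": 0}]}}

```text
time_s: 16.6
eef_pos: [0.5485, 0.1816, 0.0706]
eef_rot: [[0.0, -0.221, -0.975], [0.0, -0.975, 0.221], [-1.0, -0.0, -0.0]]
contact_force: [0.7, -0.9, -1.3]
finger_gap: 0.169
```

```bash
python3 -c "
from h import *
st()"
```

```text
t 16.6 tip stand mm [-0.4 54.1 22.9] F stand [ 0.9 -0.7 -1.3] M [-0.05  0.    0.02] gap 0.169
```

{"api": "step_arm", "payload": {"series": [{"dr": [0, 0, 0], "slide": [0.1, 0, 0], "fingers": 0}, {"dr": [0, 0, 0], "slide": [0.1, 0, 0], "fingers": 0}, {"dr": [0, 0, 0], "slide": [0.1, 0, 0], "fingers": 0}, {"dr": [0, 0, 0], "slide": [0, 0, 0], "fingers": 0}, {"dr": [0, 0, 0], "slide": [0, 0, 0], "fingers": 0}]}}

```text
time_s: 17.1
eef_pos: [0.5486, 0.1813, 0.0676]
eef_rot: [[0.0, -0.221, -0.975], [-0.0, -0.975, 0.221], [-1.0, 0.0, -0.0]]
contact_force: [0.7, -1.2, -0.9]
finger_gap: 0.168
```

```bash
python3 -c "
from h import *
st()"
```

```text
t 17.1 tip stand mm [-0.2 53.9 19.9] F stand [ 1.  -1.  -0.9] M [-0.2  -0.06  0.02] gap 0.168
```

{"api": "step_arm", "payload": {"series": [{"dr": [0, 0, 0], "slide": [0.1, 0.03, -0.01], "fingers": 0}, {"dr": [0, 0, 0], "slide": [0.15, 0, 0], "fingers": 0}, {"dr": [0, 0, 0], "slide": [0.15, 0, 0], "fingers": 0}, {"dr": [0, 0, 0], "slide": [0.15, 0, 0], "fingers": 0}, {"dr": [0, 0, 0], "slide": [0, 0, 0], "fingers": 0}, {"dr": [0, 0, 0], "slide": [0, 0, 0], "fingers": 0}]}}

```text
time_s: 17.7
eef_pos: [0.5485, 0.1813, 0.062]
eef_rot: [[0.0, -0.221, -0.975], [0.0, -0.975, 0.221], [-1.0, -0.0, -0.0]]
contact_force: [0.6, 0.0, -1.7]
finger_gap: 0.169
```

```bash
python3 -c "
from h import *
st()"
```

```text
t 17.7 tip stand mm [-0.3 53.9 14.3] F stand [ 0.6  0.1 -1.7] M [-0.02 -0.12  0.03] gap 0.169
```

{"api": "step_arm", "payload": {"series": [{"dr": [0, 0, 0], "slide": [0.08, 0, 0], "fingers": 0}, {"dr": [0, 0, 0], "slide": [0.06, 0, 0], "fingers": 0}, {"dr": [0, 0, 0], "slide": [0.05, 0, 0], "fingers": 0}, {"dr": [0, 0, 0], "slide": [0, 0, 0], "fingers": 0}, {"dr": [0, 0, 0], "slide": [0, 0, 0], "fingers": 0}]}}

```text
time_s: 18.2
eef_pos: [0.5485, 0.1812, 0.0602]
eef_rot: [[-0.0, -0.221, -0.975], [0.0, -0.975, 0.221], [-1.0, -0.0, 0.0]]
contact_force: [1.2, -0.6, -1.8]
finger_gap: 0.17
```

```bash
python3 -c "
from h import *
st()"
```

```text
t 18.2 tip stand mm [-0.3 53.8 12.5] F stand [ 1.3 -0.3 -1.8] M [-0.02 -0.09 -0.03] gap 0.17
```

{"api": "step_arm", "payload": {"series": [{"dr": [0, 0, 0], "slide": [0.05, 0, 0], "fingers": 0}, {"dr": [0, 0, 0], "slide": [0.05, 0, 0], "fingers": 0}, {"dr": [0, 0, 0], "slide": [0, 0, 0], "fingers": 0}, {"dr": [0, 0, 0], "slide": [0, 0, 0], "fingers": 0}]}}

```text
time_s: 18.6
eef_pos: [0.5486, 0.1812, 0.0597]
eef_rot: [[0.0, -0.221, -0.975], [-0.0, -0.975, 0.221], [-1.0, -0.0, -0.0]]
contact_force: [-0.1, -0.6, 3.3]
finger_gap: 0.169
```

```bash
python3 -c "
from h import *
st()"
```

```text
t 18.6 tip stand mm [-0.2 53.8 12. ] F stand [ 0.1 -0.6  3.3] M [-0.2   0.18  0.07] gap 0.169
```

{"api": "step_arm", "payload": {"series": [{"dr": [0, 0, 0], "slide": [0.04, 0, 0], "fingers": 0}, {"dr": [0, 0, 0], "slide": [0, 0, 0], "fingers": 0}, {"dr": [0, 0, 0], "slide": [0, 0, 0], "fingers": 0}]}}

```text
time_s: 18.9
eef_pos: [0.5486, 0.1813, 0.0597]
eef_rot: [[0.0, -0.221, -0.975], [-0.0, -0.975, 0.221], [-1.0, 0.0, -0.0]]
contact_force: [-2.3, -1.4, 5.4]
finger_gap: 0.171
```

```bash
python3 -c "
from h import *
st()"
```

```text
t 18.9 tip stand mm [-0.2 53.9 12. ] F stand [-1.9 -1.9  5.4] M [-0.32  0.36 -0.02] gap 0.171
```

{"api": "step_arm", "payload": {"series": [{"dr": [0, 0, 0], "slide": [0, 0, 0], "fingers": 0.25}, {"dr": [0, 0, 0], "slide": [0, 0, 0], "fingers": 0.35}, {"dr": [0, 0, 0], "slide": [0, 0, 0], "fingers": 0.5}, {"dr": [0, 0, 0], "slide": [0, 0, 0], "fingers": 0.5}, {"dr": [0, 0, 0], "slide": [0, 0, 0], "fingers": 0.5}, {"dr": [0, 0, 0], "slide": [-1, 0, 0], "fingers": 0.5}, {"dr": [0, 0, 0], "slide": [-2, 0, 0], "fingers": 0.5}, {"dr": [0, 0, 0], "slide": [-3, 0, 0], "fingers": 0.5}, {"dr": [0, 0, 0], "slide": [-3, 0, 0], "fingers": 0.5}, {"dr": [0, 0, 0], "slide": [-2, 0, 0], "fingers": 0.5}, {"dr": [0, 0, 0], "slide": [0, 0, 0], "fingers": 0.5}, {"dr": [0, 0, 0], "slide": [0, 0, 0], "fingers": 0.5}, {"dr": [0, 0, 0], "slide": [0, 0, 0], "fingers": 0.5}]}}

```text
time_s: 20.2
eef_pos: [0.5475, 0.1807, 0.1677]
eef_rot: [[-0.002, -0.221, -0.975], [-0.001, -0.975, 0.221], [-1.0, 0.001, 0.002]]
contact_force: [-0.2, -1.1, 0.0]
finger_gap: 0.501
```

```bash
python3 -c "
from h import *
st(); look('g7',[.549,.1823,.06],60);go([.4723,-.1250,.17])"
```

```text
t 20.2 tip stand mm [ -1.3  53.  120. ] F stand [-0.  -1.1  0. ] M [ 0.06 -0.04  0.03] gap 0.501
scene [361.5 241.3] crop org 332 211
top [251.  198.2] crop org 221 168
t 20.3 pos [0.5474 0.1807 0.1673] F [ 0.41 -0.94  0.38] M [ 0.017 -0.023 -0.025] gap 0.502
dr [ 0.0001  0.0027 -0.0015] slide cm (now axes) [-0.22 31.47  0.56] (after dr) [-0.27 31.47  0.55]
```

View pics/g7.png

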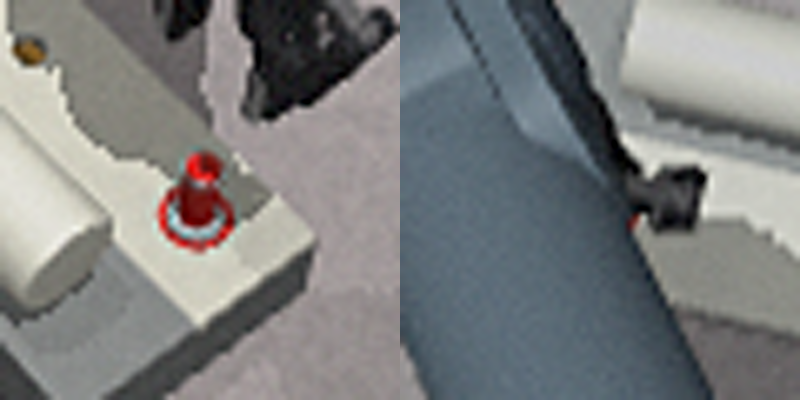

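The drift is home and upright, with its collar flat inside the ring at about (197,215) in the left crop. Next is the bolt.

{"api": "step_arm", "payload": {"series": [{"dr": [0, 0, 0], "slide": [0, 1.3, 0.1], "fingers": 0.5}, {"dr": [0, 0, 0], "slide": [0, 2.3, 0.1], "fingers": 0.5}, {"dr": [0, 0, 0], "slide": [0, 3, 0.1], "fingers": 0.5}, {"dr": [0, 0, 0], "slide": [0, 3, 0.1], "fingers": 0.5}, {"dr": [0, 0, 0], "slide": [0, 3, 0.1], "fingers": 0.5}, {"dr": [0, 0, 0], "slide": [0, 3, 0], "fingers": 0.5}, {"dr": [0, 0, 0], "slide": [0, 3, 0], "fingers": 0.5}, {"dr": [0, 0, 0], "slide": [0, 3, 0], "fingers": 0.5}, {"dr": [0, 0, 0], "slide": [0, 3, 0], "fingers": 0.5}, {"dr": [0, 0, 0], "slide": [0, 3, 0], "fingers": 0.5}, {"dr": [0, 0, 0], "slide": [1, 2.4, 0], "fingers": 0.5}, {"dr": [0, 0, 0], "slide": [2, 1.5, 0], "fingers": 0.5}, {"dr": [0, 0, 0], "slide": [2, 0, 0], "fingers": 0.5}, {"dr": [0, 0, 0], "slide": [0, 0, 0], "fingers": 0.5}, {"dr": [0, 0, 0], "slide": [0, 0, 0], "fingers": 0.5}, {"dr": [0, 0, 0], "slide": [0, 0, 0], "fingers": 0.5}, {"dr": [0, 0, 0], "slide": [0, 0, 0], "fingers": 0.5}, {"dr": [0, 0, 0], "slide": [0, 0, 0], "fingers": 0.5}]}}

```text
time_s: 22.1
eef_pos: [0.4747, -0.1246, 0.1198]
eef_rot: [[0.002, -0.22, -0.975], [-0.0, -0.975, 0.22], [-1.0, -0.0, -0.002]]
contact_force: [-0.3, 0.4, 0.4]
finger_gap: 0.503
```

```bash
python3 -c "
from h import *
look('g8',None,60);go([.4723,-.1250,.0547])"
```

```text
scene [294.2 160.4] crop org 264 130
top [354.5 222.7] crop org 325 193
t 22.2 pos [ 0.4744 -0.1248  0.1195] F [-0.52  1.08  0.03] M [ 0.051 -0.014 -0.003] gap 0.502
dr [ 0.0006 -0.0012 -0.    ] slide cm (now axes) [6.48 0.07 0.21] (after dr) [6.48 0.07 0.2 ]
```

View pics/g8.png

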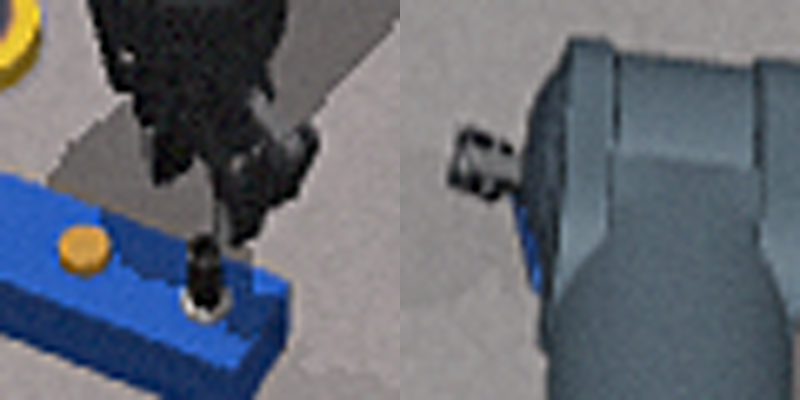

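{"api": "step_arm", "payload": {"series": [{"dr": [0, 0, 0], "slide": [1, 0, 0.17], "fingers": 0.5}, {"dr": [0, 0, 0], "slide": [1.2, 0, 0], "fingers": 0.5}, {"dr": [0, 0, 0], "slide": [1.2, 0, 0], "fingers": 0.5}, {"dr": [0, 0, 0], "slide": [1.2, 0, 0], "fingers": 0.5}, {"dr": [0, 0, 0], "slide": [1, 0, 0], "fingers": 0.5}, {"dr": [0, 0, 0], "slide": [0.6, 0, 0], "fingers": 0.5}, {"dr": [0, 0, 0], "slide": [0.2, 0, 0], "fingers": 0.5}, {"dr": [0, 0, 0], "slide": [0, 0, 0], "fingers": 0.5}, {"dr": [0, 0, 0], "slide": [0, 0, 0], "fingers": 0.5}, {"dr": [0, 0, 0], "slide": [0, 0, 0], "fingers": 0.5}, {"dr": [0, 0, 0], "slide": [0, 0, 0], "fingers": 0.3}, {"dr": [0, 0, 0], "slide": [0, 0, 0], "fingers": 0.15}, {"dr": [0, 0, 0], "slide": [0, 0, 0], "fingers": 0}, {"dr": [0, 0, 0], "slide": [0, 0, 0], "fingers": 0}, {"dr": [0, 0, 0], "slide": [0, 0, 0], "fingers": 0}, {"dr": [0, 0, 0], "slide": [0, 0, 0], "fingers": 0}], "grip_force": 60}}

```text
time_s: 23.8
eef_pos: [0.4725, -0.1256, 0.0553]
eef_rot: [[0.001, -0.222, -0.975], [-0.001, -0.975, 0.222], [-1.0, 0.001, -0.001]]
contact_force: [-0.8, -4.4, 3.2]
finger_gap: 0.168
```

```bash
python3 -c "
from h import *
look('g9',None,60);go([.4723,-.1250,.0547])"
```

```text
scene [294.8 172.9] crop org 265 143
top [353.1 224.2] crop org 323 194
t 23.9 pos [ 0.4725 -0.1256  0.0553] F [-0.96 -4.55  3.27] M [-1.019  0.323  0.028] gap 0.168
dr [-0.0006 -0.0008 -0.001 ] slide cm (now axes) [ 0.06 -0.05  0.03] (after dr) [ 0.06 -0.05  0.03]
```

View pics/g9.png

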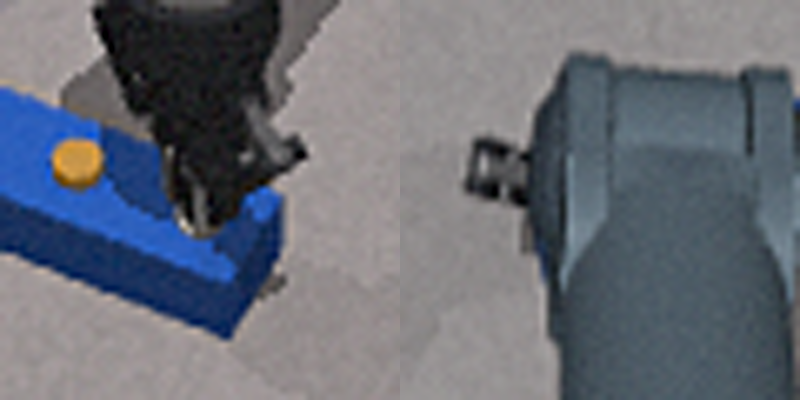

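{"api": "step_arm", "payload": {"series": [{"dr": [0, 0, 0], "slide": [-0.5, 0, 0], "fingers": 0}, {"dr": [0, 0, 0], "slide": [-1, 0, 0], "fingers": 0}, {"dr": [0, 0, 0], "slide": [-2, 0, 0], "fingers": 0}, {"dr": [0, 0, 0], "slide": [-2.5, 0, 0], "fingers": 0}, {"dr": [0, 0, 0], "slide": [-2.5, 0, 0], "fingers": 0}, {"dr": [0, 0, 0], "slide": [-2, 0, 0], "fingers": 0}, {"dr": [0, 0, 0], "slide": [0, 0, 0], "fingers": 0}, {"dr": [0, 0, 0], "slide": [0, 0, 0], "fingers": 0}, {"dr": [0, 0, 0], "slide": [0, 0, 0], "fingers": 0}]}}

```text
time_s: 24.8
eef_pos: [0.4708, -0.1235, 0.1581]
eef_rot: [[-0.003, -0.221, -0.975], [0.002, -0.975, 0.221], [-1.0, -0.001, 0.004]]
contact_force: [-0.1, -0.6, -1.3]
finger_gap: 0.172
```

Run:
```python
from h import *
# corrected stand from touched hole A: (-0.3,53.8) -> shift
d=T([0,0,STAND[2]],[-.0003,-.0012,0])[0]
B=T(STAND,[0,-.055,0])[0]+d; print('B',B)
go([B[0],B[1],.155]); st(.0483); look('g10',None,60)
im=cv2.imread('pics/full_g10_scene.png'); u=proj('scene',[B[0],B[1],.05])[0].round().astype(int); print(u)
im2=cv2.imread('pics/full_g10_top.png'); w=proj('top',[B[0],B[1],.05])[0].round().astype(int); print(w)
f=lambda i,u:cv2.resize(i[u[1]-12:u[1]+12,u[0]-12:u[0]+12],(400,400),interpolation=cv2.INTER_NEAREST)
cv2.imwrite('pics/holeB.png',np.hstack([f(im,u),f(im2,w)]))
```

```text
B [0.52416749 0.0739605  0.        ]
t 24.8 pos [ 0.4708 -0.1235  0.1581] F [-0.12 -0.62 -1.3 ] M [ 0.017 -0.001 -0.019] gap 0.172
dr [0.0008 0.0035 0.0008] slide cm (now axes) [  0.32 -20.44  -0.85] (after dr) [  0.31 -20.44  -0.83]
t 24.8 tip stand mm [  -8.8 -260.5  109.8] F stand [ 0.  -0.6 -1.3] M [ 0.02  0.   -0.02] gap 0.172
scene [295.1 151.6] crop org 265 122
top [355.2 223.6] crop org 325 194
[336 218]
[287 207]
```

View pics/holeB.png

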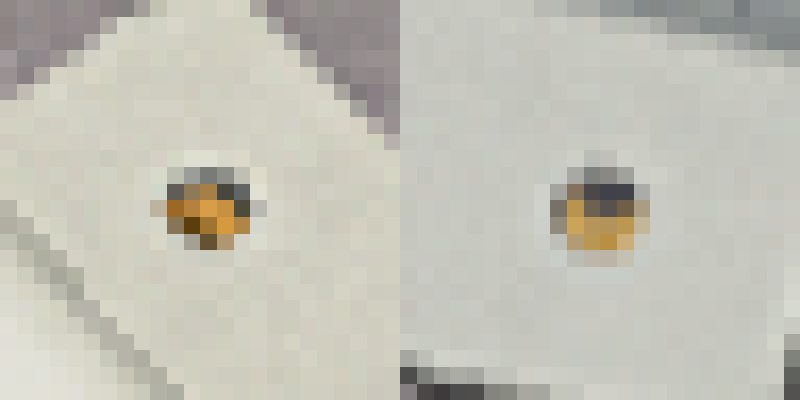

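View pics/g10.png

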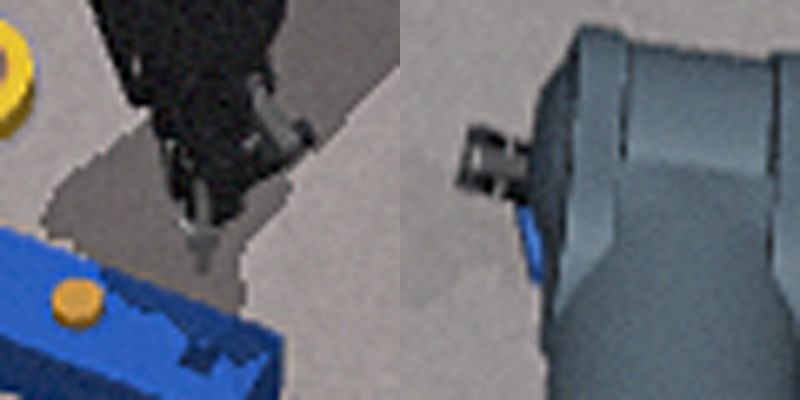

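The bolt is held, with its tip visible. Hole B looks just as hole A did, dark on the +x side, so I'll try +x there too. Moving to hole B.

{"api": "step_arm", "payload": {"series": [{"dr": [0, 0, 0], "slide": [0, -1, -0.1], "fingers": 0}, {"dr": [0, 0, 0], "slide": [0, -2, -0.2], "fingers": 0}, {"dr": [0, 0, 0], "slide": [0, -3, -0.2], "fingers": 0}, {"dr": [0, 0, 0], "slide": [0, -3, -0.2], "fingers": 0}, {"dr": [0, 0, 0], "slide": [0, -3, -0.1], "fingers": 0}, {"dr": [0, 0, 0], "slide": [0, -3, 0], "fingers": 0}, {"dr": [0, 0, 0], "slide": [0, -2.5, 0], "fingers": 0}, {"dr": [0, 0, 0], "slide": [0, -1.7, 0], "fingers": 0}, {"dr": [0, 0, 0], "slide": [0.5, -1.2, 0], "fingers": 0}, {"dr": [0, 0, 0], "slide": [1.5, 0, 0], "fingers": 0}, {"dr": [0, 0, 0], "slide": [1.5, 0, 0], "fingers": 0}, {"dr": [0, 0, 0], "slide": [0.5, 0, 0], "fingers": 0}, {"dr": [0, 0, 0], "slide": [0, 0, 0], "fingers": 0}, {"dr": [0, 0, 0], "slide": [0, 0, 0], "fingers": 0}, {"dr": [0, 0, 0], "slide": [0, 0, 0], "fingers": 0}, {"dr": [0, 0, 0], "slide": [0, 0, 0], "fingers": 0}, {"dr": [0, 0, 0], "slide": [0, 0, 0], "fingers": 0}]}}

```text
time_s: 26.6
eef_pos: [0.5257, 0.0726, 0.1205]
eef_rot: [[0.001, -0.222, -0.975], [0.0, -0.975, 0.222], [-1.0, -0.0, -0.001]]
contact_force: [0.3, 0.7, -0.8]
finger_gap: 0.167
```

```bash
sed -i 's/^STAND=np.array(\[.5369,.1287,-.2232\])/STAND=np.array([.5363,.1276,-.2232])/' h.py
python3 - <<'E'
from h import *
st(.0483); look('g11',[.5242,.074,.06],40)
print(proj('scene',T(STAND,[0,-.055,.05])))
E
```

```text
t 26.6 tip stand mm [  1.9 -55.9  72.2] F stand [ 0.1  0.7 -0.8] M [-0.05  0.01 -0.06] gap 0.167
scene [336.1 215.9] crop org 316 196
top [287.  206.6] crop org 267 187
[[335.97208949 217.67145899]]
```

View pics/g11.png

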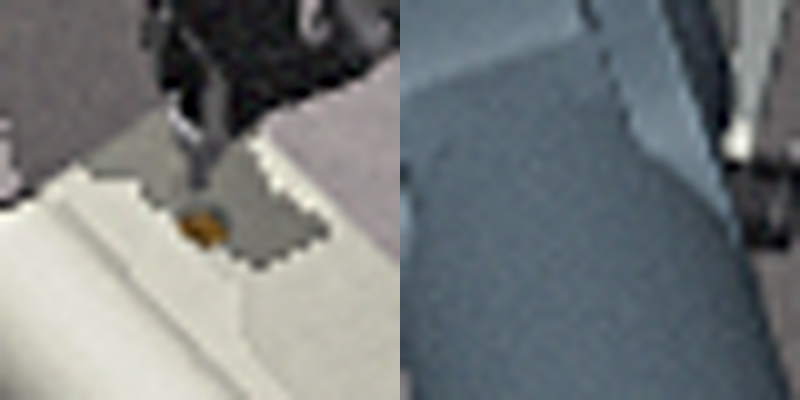

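{"api": "step_arm", "payload": {"series": [{"dr": [0, 0, 0], "slide": [0.4, -0.09, -0.1], "fingers": 0}, {"dr": [0, 0, 0], "slide": [0.5, 0, 0], "fingers": 0}, {"dr": [0, 0, 0], "slide": [0.5, 0, 0], "fingers": 0}, {"dr": [0, 0, 0], "slide": [0.4, 0, 0], "fingers": 0}, {"dr": [0, 0, 0], "slide": [0, 0, 0], "fingers": 0}, {"dr": [0, 0, 0], "slide": [0, 0, 0], "fingers": 0}, {"dr": [0, 0, 0], "slide": [0, 0, 0], "fingers": 0}, {"dr": [0, 0, 0], "slide": [0, 0, 0], "fingers": 0}]}}

```text
time_s: 27.5
eef_pos: [0.5266, 0.0733, 0.1021]
eef_rot: [[0.001, -0.221, -0.975], [0.0, -0.975, 0.221], [-1.0, -0.0, -0.001]]
contact_force: [0.1, -0.8, -0.6]
finger_gap: 0.17
```

Run:
```python
from h import *
st(.0483); look('g12',[.5242,.074,.06],40)
```

```text
t 27.5 tip stand mm [  2.6 -55.   53.8] F stand [ 0.3 -0.8 -0.6] M [-0.03 -0.02 -0.01] gap 0.17
scene [336.1 215.9] crop org 316 196
top [287.  206.6] crop org 267 187
```

View pics/g12.png

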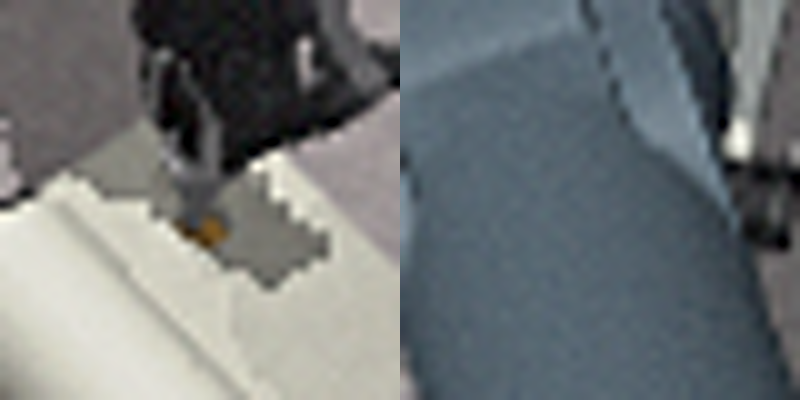

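{"api": "step_arm", "payload": {"series": [{"dr": [0, 0, 0], "slide": [0.2, 0, 0], "fingers": 0}, {"dr": [0, 0, 0], "slide": [0.2, 0, 0], "fingers": 0}, {"dr": [0, 0, 0], "slide": [0.2, 0, 0], "fingers": 0}, {"dr": [0, 0, 0], "slide": [0.1, 0, 0], "fingers": 0}, {"dr": [0, 0, 0], "slide": [0, 0, 0], "fingers": 0}, {"dr": [0, 0, 0], "slide": [0, 0, 0], "fingers": 0}, {"dr": [0, 0, 0], "slide": [0, 0, 0], "fingers": 0}]}}

```text
time_s: 28.3
eef_pos: [0.5265, 0.0733, 0.0949]
eef_rot: [[0.0, -0.221, -0.975], [0.0, -0.975, 0.221], [-1.0, -0.0, -0.0]]
contact_force: [-0.1, -0.2, -0.6]
finger_gap: 0.165
```

Run:
```python
from h import *
st(.0483)
```

```text
t 28.3 tip stand mm [  2.4 -55.1  46.6] F stand [-0.1 -0.2 -0.6] M [ 0.02  0.01 -0.02] gap 0.165
```

{"api": "step_arm", "payload": {"series": [{"dr": [0, 0, 0], "slide": [0, 0, -0.13], "fingers": 0}, {"dr": [0, 0, 0], "slide": [0.15, 0, 0], "fingers": 0}, {"dr": [0, 0, 0], "slide": [0.15, 0, 0], "fingers": 0}, {"dr": [0, 0, 0], "slide": [0.15, 0, 0], "fingers": 0}, {"dr": [0, 0, 0], "slide": [0, 0, 0], "fingers": 0}, {"dr": [0, 0, 0], "slide": [0, 0, 0], "fingers": 0}]}}

```text
time_s: 28.9
eef_pos: [0.5277, 0.073, 0.0903]
eef_rot: [[0.0, -0.221, -0.975], [0.0, -0.975, 0.221], [-1.0, -0.0, -0.0]]
contact_force: [0.2, -0.2, -0.6]
finger_gap: 0.173
```

Run:
```python
from h import *
st(.0483)
```

```text
t 28.9 tip stand mm [  3.7 -55.2  42. ] F stand [ 0.2 -0.1 -0.6] M [ 0.04  0.05 -0.05] gap 0.173
```

{"api": "step_arm", "payload": {"series": [{"dr": [0, 0, 0], "slide": [0.1, 0, 0], "fingers": 0}, {"dr": [0, 0, 0], "slide": [0.1, 0, 0], "fingers": 0}, {"dr": [0, 0, 0], "slide": [0, 0, 0], "fingers": 0}, {"dr": [0, 0, 0], "slide": [0, 0, 0], "fingers": 0}]}}

```text
time_s: 29.3
eef_pos: [0.5277, 0.073, 0.0884]
eef_rot: [[0.0, -0.221, -0.975], [0.0, -0.975, 0.221], [-1.0, -0.0, -0.0]]
contact_force: [-0.8, 0.4, -0.3]
finger_gap: 0.169
```

Run:
```python
from h import *
st(.0483)
```

```text
t 29.3 tip stand mm [  3.7 -55.2  40.1] F stand [-0.8  0.2 -0.3] M [-0.    0.   -0.01] gap 0.169
```

Below the bar's top with no contact. I'm going to about 4 mm deep, then dragging.

{"api": "step_arm", "payload": {"series": [{"dr": [0, 0, 0], "slide": [0.1, 0, 0], "fingers": 0}, {"dr": [0, 0, 0], "slide": [0.08, 0, 0], "fingers": 0}, {"dr": [0, 0, 0], "slide": [0, 0, 0], "fingers": 0}, {"dr": [0, 0, 0], "slide": [0, 0, 0.12], "fingers": 0}, {"dr": [0, 0, 0], "slide": [0, 0, 0.12], "fingers": 0}, {"dr": [0, 0, 0], "slide": [0, 0, 0.12], "fingers": 0}, {"dr": [0, 0, 0], "slide": [0, 0, 0.12], "fingers": 0}, {"dr": [0, 0, 0], "slide": [0, 0, 0], "fingers": 0}, {"dr": [0, 0, 0], "slide": [0, 0, 0], "fingers": 0}]}}

```text
time_s: 30.2
eef_pos: [0.523, 0.0741, 0.0867]
eef_rot: [[0.0, -0.221, -0.975], [0.0, -0.975, 0.221], [-1.0, -0.0, -0.0]]
contact_force: [0.5, -0.3, -0.6]
finger_gap: 0.171
```

Run:
```python
from h import *
st(.0483)
```

```text
t 30.2 tip stand mm [ -1.1 -55.1  38.4] F stand [ 0.5 -0.2 -0.6] M [ 0.05 -0.09 -0.01] gap 0.171
```

{"api": "step_arm", "payload": {"series": [{"dr": [0, 0, 0], "slide": [0, 0, 0.1], "fingers": 0}, {"dr": [0, 0, 0], "slide": [0, 0, 0.1], "fingers": 0}, {"dr": [0, 0, 0], "slide": [0, 0, 0.1], "fingers": 0}, {"dr": [0, 0, 0], "slide": [0, 0, 0], "fingers": 0}, {"dr": [0, 0, 0], "slide": [0, 0, 0], "fingers": 0}]}}

```text
time_s: 30.7
eef_pos: [0.52, 0.0748, 0.0866]
eef_rot: [[-0.0, -0.221, -0.975], [0.0, -0.975, 0.221], [-1.0, -0.0, 0.0]]
contact_force: [0.4, -0.1, -0.9]
finger_gap: 0.167
```

Run:
```python
from h import *
st(.0483)
```

```text
t 30.7 tip stand mm [ -4.2 -55.1  38.3] F stand [ 0.4  0.  -0.9] M [ 0.11 -0.08 -0.01] gap 0.167
```

{"api": "step_arm", "payload": {"series": [{"dr": [0, 0, 0], "slide": [0, 0, -0.2], "fingers": 0}, {"dr": [0, 0, 0], "slide": [0, 0, -0.2], "fingers": 0}, {"dr": [0, 0, 0], "slide": [0.15, 0, 0], "fingers": 0}, {"dr": [0, 0, 0], "slide": [0.15, 0, 0], "fingers": 0}, {"dr": [0, 0, 0], "slide": [0.15, 0, 0], "fingers": 0}, {"dr": [0, 0, 0], "slide": [0.15, 0, 0], "fingers": 0}, {"dr": [0, 0, 0], "slide": [0.1, 0, 0], "fingers": 0}, {"dr": [0, 0, 0], "slide": [0, 0, 0], "fingers": 0}, {"dr": [0, 0, 0], "slide": [0, 0, 0], "fingers": 0}]}}

```text
time_s: 31.6
eef_pos: [0.5239, 0.0739, 0.0796]
eef_rot: [[-0.0, -0.221, -0.975], [-0.0, -0.975, 0.221], [-1.0, 0.0, 0.0]]
contact_force: [-0.2, 0.0, -1.3]
finger_gap: 0.171
```

Run:
```python
from h import *
st(.0483)
```

```text
t 31.6 tip stand mm [ -0.2 -55.1  31.3] F stand [-0.2 -0.  -1.3] M [-0.    0.01 -0.  ] gap 0.171
```

{"api": "step_arm", "payload": {"series": [{"dr": [0, 0, 0], "slide": [0.1, 0, 0], "fingers": 0}, {"dr": [0, 0, 0], "slide": [0.1, 0, 0], "fingers": 0}, {"dr": [0, 0, 0], "slide": [0.1, 0, 0], "fingers": 0}, {"dr": [0, 0, 0], "slide": [0, 0, 0], "fingers": 0}, {"dr": [0, 0, 0], "slide": [0, 0, 0], "fingers": 0}]}}

```text
time_s: 32.1
eef_pos: [0.5238, 0.0739, 0.0765]
eef_rot: [[-0.0, -0.221, -0.975], [0.0, -0.975, 0.221], [-1.0, 0.0, 0.0]]
contact_force: [0.3, 0.4, -0.3]
finger_gap: 0.169
```

Run:
```python
from h import *
st(.0483)
```

```text
t 32.1 tip stand mm [ -0.3 -55.1  28.2] F stand [ 0.2  0.4 -0.3] M [-0.01  0.03  0.02] gap 0.169
```

{"api": "step_arm", "payload": {"series": [{"dr": [0, 0, 0], "slide": [0.1, 0, 0], "fingers": 0}, {"dr": [0, 0, 0], "slide": [0.1, 0, 0], "fingers": 0}, {"dr": [0, 0, 0], "slide": [0.1, 0, 0], "fingers": 0}, {"dr": [0, 0, 0], "slide": [0, 0, 0], "fingers": 0}, {"dr": [0, 0, 0], "slide": [0, 0, 0], "fingers": 0}]}}

```text
time_s: 32.6
eef_pos: [0.5237, 0.0739, 0.0734]
eef_rot: [[-0.0, -0.221, -0.975], [0.0, -0.975, 0.221], [-1.0, 0.0, 0.0]]
contact_force: [-0.9, 0.7, -0.6]
finger_gap: 0.166
```

Run:
```python
from h import *
st(.0483)
```

```text
t 32.6 tip stand mm [ -0.4 -55.2  25.1] F stand [-1.1  0.5 -0.6] M [ 0.05  0.13 -0.05] gap 0.166
```

{"api": "step_arm", "payload": {"series": [{"dr": [0, 0, 0], "slide": [0.1, -0.01, 0.03], "fingers": 0}, {"dr": [0, 0, 0], "slide": [0.1, 0, 0], "fingers": 0}, {"dr": [0, 0, 0], "slide": [0.1, 0, 0], "fingers": 0}, {"dr": [0, 0, 0], "slide": [0, 0, 0], "fingers": 0}, {"dr": [0, 0, 0], "slide": [0, 0, 0], "fingers": 0}]}}

```text
time_s: 33.1
eef_pos: [0.5237, 0.074, 0.0705]
eef_rot: [[-0.0, -0.221, -0.975], [0.0, -0.975, 0.221], [-1.0, -0.0, 0.0]]
contact_force: [-0.6, 0.4, -0.8]
finger_gap: 0.169
```

Run:
```python
from h import *
st(.0483)
```

```text
t 33.1 tip stand mm [ -0.4 -55.1  22.2] F stand [-0.6  0.3 -0.8] M [ 0.07  0.12 -0.05] gap 0.169
```

{"api": "step_arm", "payload": {"series": [{"dr": [0, 0, 0], "slide": [0.1, -0.01, 0.02], "fingers": 0}, {"dr": [0, 0, 0], "slide": [0.1, 0, 0], "fingers": 0}, {"dr": [0, 0, 0], "slide": [0.1, 0, 0], "fingers": 0}, {"dr": [0, 0, 0], "slide": [0, 0, 0], "fingers": 0}, {"dr": [0, 0, 0], "slide": [0, 0, 0], "fingers": 0}]}}

```text
time_s: 33.6
eef_pos: [0.5236, 0.0742, 0.0675]
eef_rot: [[0.0, -0.221, -0.975], [0.0, -0.975, 0.221], [-1.0, -0.0, -0.0]]
contact_force: [-1.2, -0.3, -0.3]
finger_gap: 0.167
```

Run:
```python
from h import *
st(.0483)
```

```text
t 33.6 tip stand mm [ -0.5 -54.9  19.2] F stand [-1.1 -0.5 -0.3] M [ 0.02 -0.04  0.04] gap 0.167
```

{"api": "step_arm", "payload": {"series": [{"dr": [0, 0, 0], "slide": [0.15, 0, 0], "fingers": 0}, {"dr": [0, 0, 0], "slide": [0.15, 0, 0], "fingers": 0}, {"dr": [0, 0, 0], "slide": [0.15, 0, 0], "fingers": 0}, {"dr": [0, 0, 0], "slide": [0.1, 0, 0], "fingers": 0}, {"dr": [0, 0, 0], "slide": [0, 0, 0], "fingers": 0}, {"dr": [0, 0, 0], "slide": [0, 0, 0], "fingers": 0}]}}

```text
time_s: 34.2
eef_pos: [0.5235, 0.0741, 0.062]
eef_rot: [[0.0, -0.221, -0.975], [0.0, -0.975, 0.221], [-1.0, -0.0, -0.0]]
contact_force: [0.1, -0.1, -0.3]
finger_gap: 0.172
```

Run:
```python
from h import *
st(.0483)
```

```text
t 34.2 tip stand mm [ -0.6 -55.   13.7] F stand [ 0.1 -0.1 -0.3] M [ 0.05 -0.14  0.05] gap 0.172
```

{"api": "step_arm", "payload": {"series": [{"dr": [0, 0, 0], "slide": [0.08, 0, 0], "fingers": 0}, {"dr": [0, 0, 0], "slide": [0.06, 0, 0], "fingers": 0}, {"dr": [0, 0, 0], "slide": [0.06, 0, 0], "fingers": 0}, {"dr": [0, 0, 0], "slide": [0, 0, 0], "fingers": 0}, {"dr": [0, 0, 0], "slide": [0, 0, 0], "fingers": 0}]}}

```text
time_s: 34.7
eef_pos: [0.5236, 0.0741, 0.0603]
eef_rot: [[0.0, -0.221, -0.975], [-0.0, -0.975, 0.221], [-1.0, 0.0, -0.0]]
contact_force: [0.1, -0.0, 2.2]
finger_gap: 0.171
```

Run:
```python
from h import *
st(.0483)
```

```text
t 34.7 tip stand mm [ -0.5 -55.   12. ] F stand [0.1 0.  2.2] M [-0.02  0.1   0.  ] gap 0.171
```

Seated at tip height 12.0 mm, with upward force. I'm pressing slightly to confirm, then releasing.

{"api": "step_arm", "payload": {"series": [{"dr": [0, 0, 0], "slide": [0.07, 0, 0], "fingers": 0}, {"dr": [0, 0, 0], "slide": [0, 0, 0], "fingers": 0}, {"dr": [0, 0, 0], "slide": [0, 0, 0], "fingers": 0}]}}

```text
time_s: 35.0
eef_pos: [0.5237, 0.0741, 0.0602]
eef_rot: [[0.0, -0.221, -0.975], [-0.0, -0.975, 0.221], [-1.0, 0.0, -0.0]]
contact_force: [-2.1, -1.1, 6.9]
finger_gap: 0.171
```

Run:
```python
from h import *
st(.0483)
```

```text
t 35.0 tip stand mm [ -0.5 -55.   11.9] F stand [-1.8 -1.6  6.9] M [-0.22  0.37  0.05] gap 0.171
```

{"api": "step_arm", "payload": {"series": [{"dr": [0, 0, 0], "slide": [0, 0, 0], "fingers": 0.25}, {"dr": [0, 0, 0], "slide": [0, 0, 0], "fingers": 0.35}, {"dr": [0, 0, 0], "slide": [0, 0, 0], "fingers": 0.5}, {"dr": [0, 0, 0], "slide": [0, 0, 0], "fingers": 0.5}, {"dr": [0, 0, 0], "slide": [0, 0, 0], "fingers": 0.5}, {"dr": [0, 0, 0], "slide": [-1, 0, 0], "fingers": 0.5}, {"dr": [0, 0, 0], "slide": [-2, 0, 0], "fingers": 0.5}, {"dr": [0, 0, 0], "slide": [-3, 0, 0], "fingers": 0.5}, {"dr": [0, 0, 0], "slide": [-3, 0, 0], "fingers": 0.5}, {"dr": [0, 0, 0], "slide": [-3, 0, 0], "fingers": 0.5}, {"dr": [0, 0, 0], "slide": [-2, 3, 0], "fingers": 0.5}, {"dr": [0, 0, 0], "slide": [0, 4, 0], "fingers": 0.5}, {"dr": [0, 0, 0], "slide": [0, 4, 0], "fingers": 0.5}, {"dr": [0, 0, 0], "slide": [0, 4, 0], "fingers": 0.5}, {"dr": [0, 0, 0], "slide": [0, 4, 0], "fingers": 0.5}, {"dr": [0, 0, 0], "slide": [0, 2, 0], "fingers": 0.5}, {"dr": [0, 0, 0], "slide": [0, 0, 0], "fingers": 0.5}, {"dr": [0, 0, 0], "slide": [0, 0, 0], "fingers": 0.5}, {"dr": [0, 0, 0], "slide": [0, 0, 0], "fingers": 0.5}]}}

```text
time_s: 36.9
eef_pos: [0.4776, -0.1288, 0.1997]
eef_rot: [[0.001, -0.219, -0.976], [0.001, -0.976, 0.219], [-1.0, -0.001, -0.001]]
contact_force: [-0.6, 0.3, 0.1]
finger_gap: 0.499
```

Run:
```python
from h import *
st(.0483); look('g13',[.536,.128,.06],80)
```

```text
t 36.9 tip stand mm [  -0.5 -263.   151.4] F stand [-0.6  0.1  0.1] M [-0.04 -0.03  0.01] gap 0.499
scene [348.7 228.2] crop org 309 188
top [269.  202.6] crop org 229 163
```

View pics/g13.png

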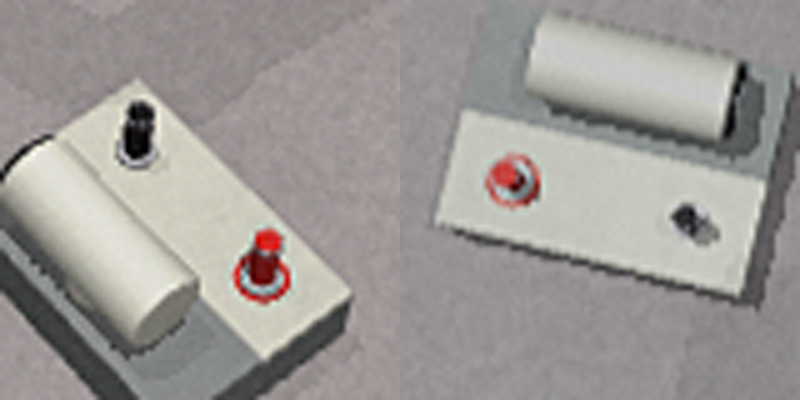

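View pics/full_g13_scene.png

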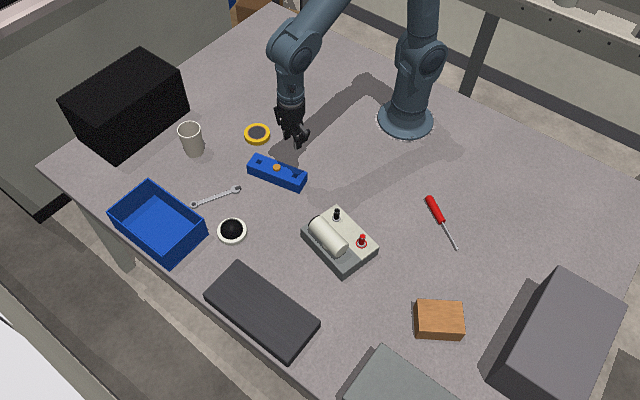

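Both are seated: the drift in the red ring at (361,241) and the bolt at (337,216) in the scene picture, collars flat. Everything else is where it was, and the gripper is clear. I'm handing in.

```bash
python3 -c "
from plant import robot
print(robot.job_done())"
```

```text
the job is handed in; nothing more can be done
None
```

The job is done and handed in at about 37 s: the drift pin is fully home in the red-ringed hole and the bolt is fully home in the other, fitted in that order.

- **Method:** at each hole I felt with the nose about 3.5 mm off centre in +x. It dropped into the bar there, about 4 mm deep. I dragged the bar to 4 mm on the other side, went back to the middle and pushed down, correcting sideways by tenths of a millimetre.
- **Seating:** both stopped at a tip height of 12.0 mm (11.9 mm for the bolt under the last press), as expected for a collar flat on the plate. The largest force I read was about 7 N, in the final presses. Forces were read only at the end of each move call, so a brief peak between readings would not show.
- **Last pictures:** both stand upright with their collars flat, the gripper is open and well clear, and the other objects look unmoved.
- **Disagreement:** contact put the red-ringed hole about 1.2 mm in y and 0.3 mm in x from the camera estimate, within the calibration error. I used the felt position to correct the second hole. No check failed.

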